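# Store the plug gauges under the keeper bar and guard

### The job

Put the plug gauges away in their storage fixture. Swing the clear guard up past its balance point so that it stays open by itself, swing the keeper bar out of its catch and clear of the saddles, lay every plug gauge from the bench down in a saddle of its own, swing the keeper shut across them until it clicks into its catch, then swing the guard down again. Leave the other things on the bench where they are.

Things in the scene. Friction and masses are not known exactly. Their poses are not given: they have to be found in the camera images.
- rack: Storage fixture, fixed. Origin on the bench under the middle of its saddles; z up, x away from the robot at yaw 0, y left. Base x -65..75, y -133..117, 8 mm high. Two grey combs along y at x = -25 and 25: sills 24 mm above the bench, round teeth (radius 10.5, tops 34.5 mm up) at y -84, -42, 0, 42, 84. Posts at x 66, y -94 and 94, 84 mm high; catch housing at x -33, y -121, 54 mm high.
- saddle_1 (a point): Saddle 1 of 4 (y = -63 mm on the rack, number 1 at the right): the point at sill height midway between the two combs, 24 mm above the bench, where the middle of a gauge's underside belongs. A gauge lies in it along the rack's x, on both sills between the round teeth (gap 21 mm), its axis 31.5 mm above the bench. Axes as the rack's. Any gauge in any saddle.
- saddle_2 (a point): Saddle 2 of 4 (y = -21 mm on the rack, number 1 at the right): the point at sill height midway between the two combs, 24 mm above the bench, where the middle of a gauge's underside belongs. A gauge lies in it along the rack's x, on both sills between the round teeth (gap 21 mm), its axis 31.5 mm above the bench. Axes as the rack's. Any gauge in any saddle.
- saddle_3 (a point): Saddle 3 of 4 (y = 21 mm on the rack, number 1 at the right): the point at sill height midway between the two combs, 24 mm above the bench, where the middle of a gauge's underside belongs. A gauge lies in it along the rack's x, on both sills between the round teeth (gap 21 mm), its axis 31.5 mm above the bench. Axes as the rack's. Any gauge in any saddle.
- saddle_4 (a point): Saddle 4 of 4 (y = 63 mm on the rack, number 1 at the right): the point at sill height midway between the two combs, 24 mm above the bench, where the middle of a gauge's underside belongs. A gauge lies in it along the rack's x, on both sills between the round teeth (gap 21 mm), its axis 31.5 mm above the bench. Axes as the rack's. Any gauge in any saddle.
- guard (a joint): Clear guard, 120 x 196 mm panel in an aluminium frame, 0.25 kg. 0 = down, flat, 84 mm above the bench over saddles and keeper (as it starts); 1.80 = open at its stop, leaning back away from the robot. Hinged at its far edge about the rack's y axis. Let go below about 1.57 it falls shut; beyond, it falls open and stays.
- guard_handle (a point): Centre of the guard's handle: black round bar, 12 mm diameter, 90 mm long, parallel to the rack's y, 162 mm from the hinge axis, on two 8 mm stems 36 mm either side of its centre; 42 mm from the bar's axis to the frame. Turns with the guard. Guard down: 84 mm above the bench, rack x = -98 mm.
- guard_hinge (a point): Point on the guard's hinge axis (the rack's y axis direction), rack x = 64 mm, y = 0, 84 mm above the bench. With the guard at angle a the handle is at rack x = 64 - 162 cos a mm, height 84 + 162 sin a mm.
- keeper (a joint): Keeper: level steel bar, 12 mm wide, 42 to 52 mm above the bench, on a vertical pivot at rack x -25, y 104. 0 = shut (as it starts), along rack -y across all saddles; grows as its free end swings toward the robot; clear of all saddles from 1.0, stop 1.20. Stays where left. A sprung ball catch resists between 0.09 and 0 (about 3 N at the peg); past 0.04 it snaps to 0 and is held; caught below 0.025.
- keeper_peg (a point): Middle of the graspable part of the keeper's upright black peg (14 mm diameter, from 51 to 75 mm above the bench), 189 mm from the pivot, 64 mm above the bench. At angle k it is at rack x = -25 - 189 sin k mm, y = 104 - 189 cos k mm.
- gauge_1: Plug gauge: steel, lying on the bench; square handle 15 x 15 x 86 mm with rounded edges and a round 11 mm plug at each end (12 mm long at +y, 6 mm at -y), 104 mm in all, 0.09 kg; may be absent (three or four are there). Origin at the middle of the handle on its underside as it first lies; long axis = its own y axis. Grip the handle.
- gauge_2: Plug gauge: steel, lying on the bench; square handle 15 x 15 x 86 mm with rounded edges and a round 11 mm plug at each end (12 mm long at +y, 6 mm at -y), 104 mm in all, 0.09 kg; may be absent (three or four are there). Origin at the middle of the handle on its underside as it first lies; long axis = its own y axis. Grip the handle.
- gauge_3: Plug gauge: steel, lying on the bench; square handle 15 x 15 x 86 mm with rounded edges and a round 11 mm plug at each end (12 mm long at +y, 6 mm at -y), 104 mm in all, 0.09 kg; may be absent (three or four are there). Origin at the middle of the handle on its underside as it first lies; long axis = its own y axis. Grip the handle.
- gauge_4: Plug gauge: steel, lying on the bench; square handle 15 x 15 x 86 mm with rounded edges and a round 11 mm plug at each end (12 mm long at +y, 6 mm at -y), 104 mm in all, 0.09 kg; may be absent (three or four are there). Origin at the middle of the handle on its underside as it first lies; long axis = its own y axis. Grip the handle.
- gauge_1_mid (a point): Centre of the handle of gauge_1, on its axis (7.5 mm above what it lies on). Same axes.
- gauge_2_mid (a point): Centre of the handle of gauge_2, on its axis (7.5 mm above what it lies on). Same axes.
- gauge_3_mid (a point): Centre of the handle of gauge_3, on its axis (7.5 mm above what it lies on). Same axes.
- gauge_4_mid (a point): Centre of the handle of gauge_4, on its axis (7.5 mm above what it lies on). Same axes.
- dust_brush: Bystander: small wooden brush, 150 x 17 mm, behind the work. Leave it.
- tape_roll: Bystander: roll of tape, 87 mm across, 19 mm high, behind the work at the left. Leave it.
- loupe: Bystander: folding loupe, 34 x 44 x 21 mm, in front of the work. Leave it.
- screwdriver: Bystander: yellow screwdriver, 136 mm long, behind the work. Leave it.
There are look-alikes about, which are no part of the job. Leave any green look-alike of the gauge_3 alone. What is shaped like the gauge_2 but blue is not meant.

How it is judged:
By the outcome, as a careful person would: the job done as asked, in the order asked, and still so for the second after the job is handed in, with the robot touching nothing.
Of gauge_1, gauge_2, gauge_3, gauge_4 only 3 to 4 are there at a start; the rules pass over those that are not, and their reading is None.
At some moment in a run one of gauge_1, gauge_2, gauge_3, gauge_4 may be knocked a few centimetres aside while the robot is not near it.
Once in a run the grip may slacken for a moment while it holds something.
It also fails if it takes over 210 s, if anything falls off the work surface, if the arm or the gripper's body presses on something with over 40 N, if the wrist force passes 120 N, or if a joint passes its speed limit or range.

### The arm

A 7-joint arm with a two-finger parallel gripper is mounted at the origin on a cart in front of the work surface, level with it; the furniture and walls round the work are solid. World frame = base frame: x ahead of the robot, y to its left, z up, the work surface at z = 0. Lengths are in m, angles in rad, forces in N, time in s.
With the tool pointing down it reaches from about 0.4 to 0.85 m from the base axis. Payload 10.4 kg.
Tool frame: the origin (TCP) lies between the finger pads; the fingertips stand 11 mm ahead of it and the grasp point (between the pads) lies 8 mm behind it (tip_reach is the distance from the TCP to the fingertips, in m); z points along the fingers, y is the line along which they close (so a half turn about z gives the same grasp; the last joint's range is limited). The gripper opens to 85 mm and grips with 20 to 120 N. Pads are 22 mm wide; open, the fingers measure 114 mm over their backs; the gripper's body (76 mm by 85 mm) begins 54 mm behind the grasp point. The pads swing forward as they close: fully open they stand 13 mm farther back than shut.
Start: joints at [-1.221, 0.332, -0.065, 1.46, 0.022, 1.35, -0.088], TCP at [0.228, 0.582, 0.242] pointing down, gripper open.
Joint ranges: [-2.6, 2.6], [-0.5, 2.12], [-1.47, 1.34], [0.16, 2.42], [-1.27, 4.41], [0.06, 2.06], [-2.6, 2.6]. Speed limits (rad/s): [2.22, 2.22, 2.79, 2.79, 3.14, 3.14, 3.14].

### API

Orientations are given as a unit quaternion [x, y, z, w].
In Python, from workcell import * gives the robot as it stands.
- The arm moves only by the shell command python3 -m inch 'ROWS' [OPENING] [FORCE]. ROWS is JSON, a list of rows, each an object with "slide": the shift along the world's x, y, z in m, a list of three; "yaw": the turn about the world's z in rad. A call has 1 to 20 rows; each row is the pose to reach, as a shift and turn from the pose commanded when the call began; what a row does not reach only later rows make up. A row lasts 1/12 s, in which the tool goes at most 41.7 mm and 7.16 degrees, less where a joint would pass 70% of its speed; a pose out of reach is approached as far as the arm can. A call with a gripper value outside its range is refused whole. OPENING is the closure in counts, from 0 (fully open) to 255 (shut), set as the call begins (- or left out, the last holds). The fingers move at their own pace and stop on an object; FORCE is the grip in N (left out, the last holds). Time passes only in rows, so rows that repeat a pose let the fingers close. It gives the time, the measured TCP pose, the force, the opening and the grip force at its end, in the units of the state.
- get_obs(): the state, without advancing time (a new reading comes with each control period).
- camera(name): name is "scene" or "top" or "wrist"; returns a dict with "frame" (400x640x3 uint8, red, green, blue), "fx", "fy", "cx", "cy" (pixels), "k1" (the pictures are not rectified: a ray, as slopes to the right and down, at radius r is drawn at 1 + k1 r^2 times it, then the intrinsics apply), "extrinsics" (4x4, takes a point from world to camera coordinates). Camera axes: x right, y down, z forward; pixel columns grow to the right and rows downward; lengths in m; the calibration is good to about 2 mm. A picture is of the moment at which its call begins. There is no depth.
- hand_in(): hands the job in; it is judged then, once.
The state is a dict: "clock": time; "joint_pos": joint angles; "joint_velocities": joint speeds; "tau": joint torques, N m; "position": TCP position; "ee_rot": TCP orientation; "ft_force": force on the tool from outside, world axes, zero at the start; "torque": the same for the moment, N m; "grip_width": opening from 0.0 (shut) to 1.0 (fully open); "grasp_force": force on a finger pad.
Only numpy, scipy, OpenCV 4.12 (cv2) and the standard library are available. Lean on these libraries where they do the work, as an engineer would, in place of code of your own. Each camera call takes 0.05 s, during which the arm holds its last target. There are 200 camera calls.

## Working session

There is one attempt and no reset: what is moved stays moved. The work goes in short steps, Python scripts to look and compute and a shell command to move; the robot and the scene stay as the last step left them, time stands still between calls to the robot, and variables do not carry over. Pictures are saved under pics/ and viewed, at most 14 in all, crops included, and the job is handed in when it is done.

```bash
mkdir -p pics; ls; cat > h.py <<'E'
from workcell import *
import numpy as np, cv2
def shot(name,fn=None):
    c=camera(name)
    np.savez('pics/'+(fn or name)+'.npz',**c)
    if fn: cv2.imwrite('pics/'+fn+'.png',c['frame'][:,:,::-1])
    return c
def load(fn): return dict(np.load('pics/'+fn+'.npz'))
def K(c): return np.array([[c['fx'],0,c['cx']],[0,c['fy'],c['cy']],[0,0,1.]])
def D(c): return np.array([float(c['k1']),0,0,0,0])
def px2w(c,uv,z):
    E=np.array(c['extrinsics']); R=E[:3,:3];t=E[:3,3]
    p=cv2.undistortPointsIter(np.array(uv,float).reshape(-1,1,2),K(c),D(c),None,None,(3,100,1e-10)).reshape(-1,2)
    d=np.c_[p,np.ones(len(p))]@R; o=-R.T@t
    z=np.broadcast_to(z,len(p))
    return o+d*((z-o[2])/d[:,2])[:,None]
def w2px(c,P):
    E=np.array(c['extrinsics'])
    return cv2.projectPoints(np.array(P,float).reshape(-1,3),cv2.Rodrigues(E[:3,:3])[0],E[:3,3],K(c),D(c))[0].reshape(-1,2)
def crop(c,fn,x0,y0,x1,y1,s):
    im=c['frame'][y0:y1,x0:x1,::-1]
    cv2.imwrite('pics/'+fn+'.png',cv2.resize(im,None,fx=s,fy=s,interpolation=cv2.INTER_CUBIC))
E
python3 - <<'E'
from h import *
a=shot('top','top0');b=shot('scene','scene0')
for c in(a,b):
    E=np.array(c['extrinsics']);print(-E[:3,:3].T@E[:3,3],E[:3,:3].round(2).tolist(),c['fx'],c['k1'])
o=get_obs();print(o)
E
```

```text
pics
[0.48159866 0.00249596 1.24162395] [[0.01, -1.0, -0.01], [-1.0, -0.01, -0.05], [0.05, 0.01, -1.0]] 475.23787615158585 -0.009825555812286646
[-0.15410668 -0.49854592  0.71220559] [[0.59, -0.81, 0.02], [-0.48, -0.36, -0.8], [0.65, 0.46, -0.6]] 457.91896954507666 -0.07538003024462991
{'clock': 0.1, 'joint_pos': array([-1.22058322,  0.33279607, -0.0647036 ,  1.46082236,  0.02157685,
        1.34994761, -0.08852811]), 'joint_velocities': array([ 1.37899440e-04, -1.49529604e-03, -1.20535322e-03, -9.49112601e-05,
       -1.53613713e-03, -8.42713189e-04, -7.86483784e-04]), 'tau': array([ 9.77703930e-04, -6.26741910e+01,  4.90132661e-02, -3.92431712e+01,
        1.63484551e-02,  6.88053580e-03, -3.46889306e-05]), 'position': array([0.22752399, 0.58176784, 0.24162007]), 'ee_rot': array([ 1.85334423e-01,  9.82675299e-01, -6.31503077e-04, -1.01197982e-04]), 'ft_force': array([0.09257606, 0.42989501, 0.3601744 ]), 'torque': array([0.03813961, 0.03647537, 0.0063896 ]), 'grasp_force': 0.0, 'grip_width': 1.002203604269368}
```

View pics/top0.png

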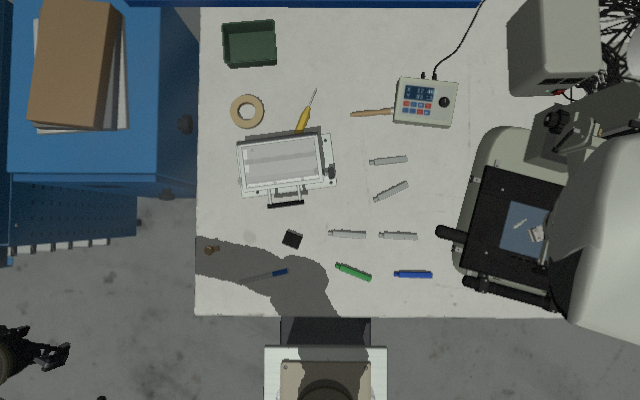

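View pics/scene0.png

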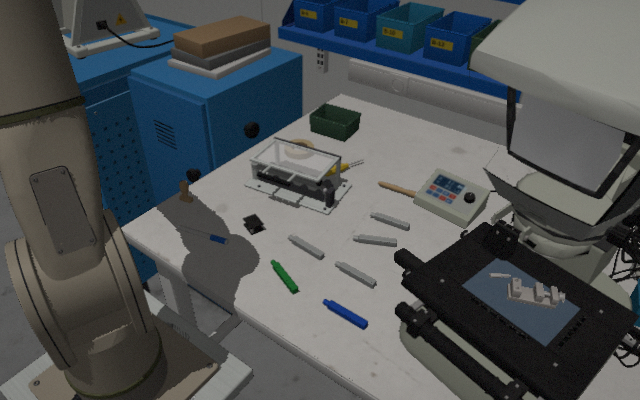

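```bash
python3 - <<'E'
from h import *
c=load('top0'); crop(c,'c1',225,115,345,215,6.6); crop(c,'c2',320,145,440,285,4.2)
print(px2w(c,[[388,160],[391,191],[347,234],[398,236],[285,167]],0.0))
E
```

```text
[[ 0.63609225 -0.16054238  0.        ]
 [ 0.55468595 -0.16840189  0.        ]
 [ 0.44173883 -0.05385837  0.        ]
 [ 0.43745118 -0.18663559  0.        ]
 [ 0.61599314  0.10958604  0.        ]]
```

View pics/c1.png

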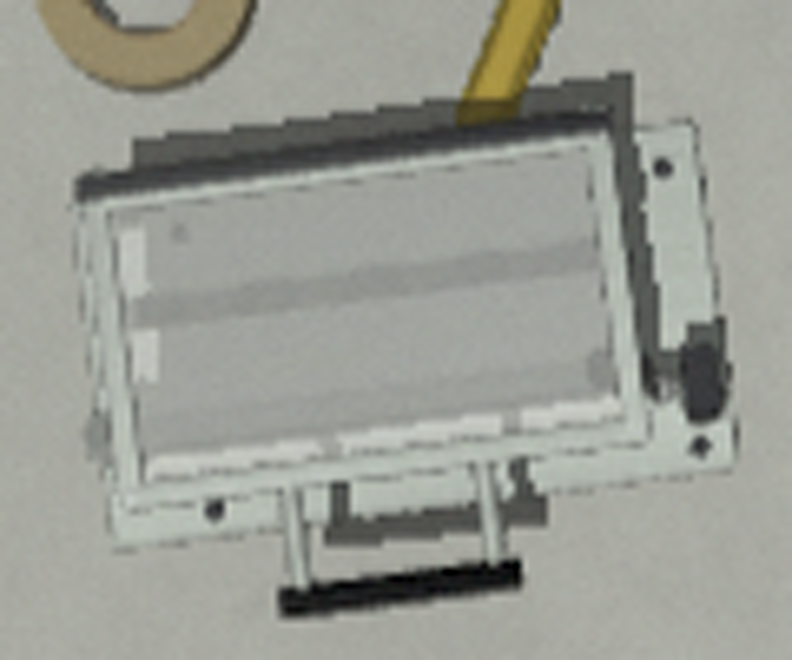

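View pics/c2.png

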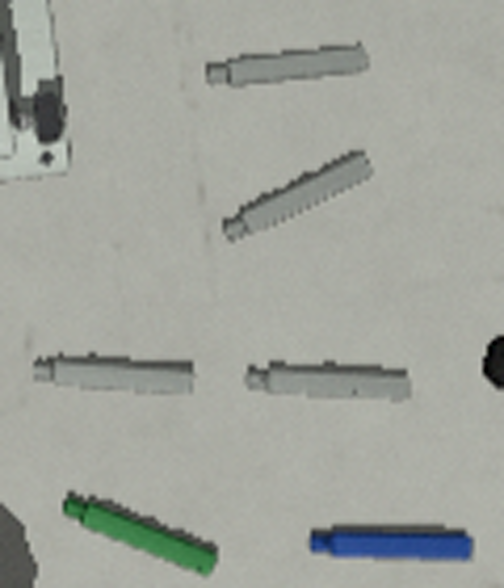

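```bash
cat >> h.py <<'E'
def close_ang(o=None):
    from scipy.spatial.transform import Rotation as R
    y=R.from_quat((o or get_obs())['ee_rot']).as_matrix()[:,1]
    return np.degrees(np.arctan2(y[1],y[0]))
def go(p,ang=None,grasp=True):
    "print slide/yaw to bring the grasp point to p, closing line at ang deg"
    o=get_obs(); d=np.array(p,float)-o['position']-([0,0,.008] if grasp else 0)
    t=close_ang(o); y=0 if ang is None else (ang-t+90)%180-90
    print('slide',d.round(4),'yaw',round(np.radians(y),3),'deg',round(y,1))
def rack():
    return np.load('rack.npy')
def r2w(p):
    x,y,t=rack(); p=np.atleast_2d(p); c,s=np.cos(t),np.sin(t)
    return np.c_[x+c*p[:,0]-s*p[:,1],y+s*p[:,0]+c*p[:,1],p[:,2]]
E
python3 - <<'E'
from h import *
from scipy.optimize import least_squares
c=load('top0')
m=np.array([[693,122],[735,468],[113,548],[280,603],[521,573]])/6.6+[225,115]
P=np.array([[75,-133,8],[-65,-133,8],[-65,117,8],[-98,45,84],[-98,-45,84]])/1e3
def f(q):
    np.save('rack.npy',q); return (w2px(c,r2w(P))-m).ravel()
r=least_squares(f,[.616,.11,.12],diff_step=1e-4);np.save('rack.npy',r.x);print(r.x,np.degrees(r.x[2]),r.fun.round(1))
h=np.array([[230,73,361,57],[246,222,365,163],[55,370,193,377],[268,379,410,384]]).reshape(-1,2)/4.2+[320,145]
w=px2w(c,h,.012).reshape(4,2,3)
for a,b in w: d=a-b;print((a+b)/2,np.linalg.norm(d),np.degrees(np.arctan2(d[1],d[0])))
print(r2w([-.098,0,.084]),r2w([[-.025,-.085,.064]]))
print(px2w(c,[[292,239]],.02))
go(r2w([-.098,0,.084])[0],np.degrees(r.x[2]))
E
```

```text
[0.61300856 0.11338448 0.13381699] 7.66714896661235 [ 0.2 -0.5  0.7  0.1 -0.4  0.2 -0.3  0.2 -0.2  0. ]
[ 0.63339567 -0.16509244  0.012     ] 0.08165984197774823 97.35153357519027
[ 0.55445218 -0.17127325  0.012     ] 0.08211469902000551 116.71547563213261
[ 0.44235219 -0.05981259  0.012     ] 0.08484688225792292 87.49773214469604
[ 0.43835264 -0.19179842  0.012     ] 0.08716618598921394 88.37385769348744
[[0.5158847  0.10030952 0.084     ]] [[0.59957259 0.02580894 0.064     ]]
[[0.42860593 0.08796269 0.02      ]]
slide [ 0.2884 -0.4815 -0.1656] yaw -1.064 deg -61.0
```

```bash
python3 -m inch '[{"slide":[0.07,-0.12,0],"yaw":-0.266},{"slide":[0.07,-0.12,0],"yaw":-0.266},{"slide":[0.07,-0.12,0],"yaw":-0.266},{"slide":[0.144,-0.24,0],"yaw":-0.53},{"slide":[0.144,-0.24,0],"yaw":-0.53},{"slide":[0.144,-0.24,0],"yaw":-0.53},{"slide":[0.144,-0.24,0],"yaw":-0.53},{"slide":[0.288,-0.481,-0.03],"yaw":-1.064},{"slide":[0.288,-0.481,-0.05],"yaw":-1.064},{"slide":[0.288,-0.481,-0.05],"yaw":-1.064},{"slide":[0.288,-0.481,-0.05],"yaw":-1.064},{"slide":[0.288,-0.481,-0.05],"yaw":-1.064},{"slide":[0.288,-0.481,-0.05],"yaw":-1.064},{"slide":[0.288,-0.481,-0.05],"yaw":-1.064},{"slide":[0.288,-0.481,-0.05],"yaw":-1.064},{"slide":[0.288,-0.481,-0.05],"yaw":-1.064}]' 0 40; python3 - <<'E'
from h import *
c=shot('wrist','w1'); go(r2w([-.098,0,.084])[0],7.67)
print(w2px(c,r2w([[-.098,-.045,.084],[-.098,.045,.084]])))
E
```

```text
clock: 1.43
position: [0.5159, 0.0987, 0.1916]
ee_rot: [0.66, 0.751, -0.001, -0.0]
ft_force: [-0.1, 0.4, -0.1]
grip_width: 0.999
grasp_force: 0.0
slide [ 0.0004 -0.0004 -0.1159] yaw 0.001 deg 0.1
[[314.2763472  243.2292881 ]
 [313.73169365 147.99958516]]
```

View pics/w1.png

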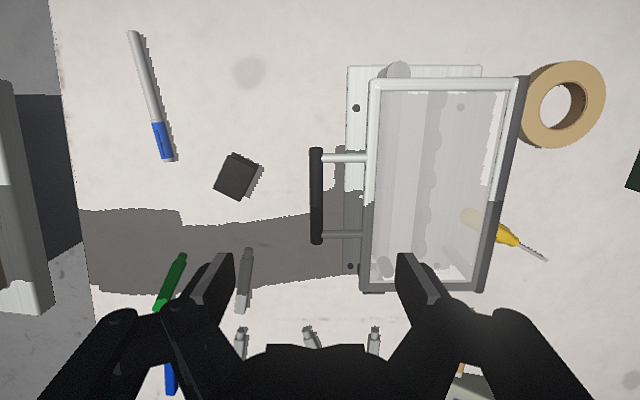

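```bash
python3 -m inch '[{"slide":[0,0,0],"yaw":0},{"slide":[0,0,0],"yaw":0},{"slide":[0,0,0],"yaw":0},{"slide":[0,0,0],"yaw":0},{"slide":[0,0,0],"yaw":0},{"slide":[0,0,0],"yaw":0},{"slide":[0,0,-0.03],"yaw":0},{"slide":[0,0,-0.06],"yaw":0},{"slide":[0,0,-0.09],"yaw":0},{"slide":[0,0,-0.116],"yaw":0},{"slide":[0,0,-0.116],"yaw":0},{"slide":[0,0,-0.116],"yaw":0}]' 135; python3 -m inch '[{"slide":[0,0,0],"yaw":0},{"slide":[0,0,0],"yaw":0},{"slide":[0,0,0],"yaw":0},{"slide":[0,0,0],"yaw":0},{"slide":[0,0,0],"yaw":0},{"slide":[0,0,0],"yaw":0},{"slide":[0,0,0],"yaw":0},{"slide":[0,0,0],"yaw":0}]' 255 30
python3 - <<'E'
from h import *
p0=r2w([-.098,0,.084])[0]
for a in [.2,.4,.6,.8,1.0,1.2,1.4,1.6,1.72]:
    print(a,(r2w([.064-.162*np.cos(a),0,.084+.162*np.sin(a)])[0]-p0).round(3).tolist())
E
```

```text
clock: 2.48
position: [0.515, 0.1008, 0.076]
ee_rot: [0.658, 0.753, -0.001, -0.0]
ft_force: [0.5, 0.3, 0.5]
grip_width: 0.465
grasp_force: 0.0
clock: 3.15
position: [0.5166, 0.1014, 0.0782]
ee_rot: [0.658, 0.753, 0.001, 0.001]
ft_force: [-1.0, -0.2, 5.9]
grip_width: 0.126
grasp_force: 29.2
0.2 [0.003, 0.0, 0.032]
0.4 [0.013, 0.002, 0.063]
0.6 [0.028, 0.004, 0.091]
0.8 [0.049, 0.007, 0.116]
1.0 [0.074, 0.01, 0.136]
1.2 [0.102, 0.014, 0.151]
1.4 [0.133, 0.018, 0.16]
1.6 [0.165, 0.022, 0.162]
1.72 [0.184, 0.025, 0.16]
```

```bash
python3 -m inch '[{"slide":[0.001,0,0.016],"yaw":0},{"slide":[0.003,0,0.032],"yaw":0},{"slide":[0.007,0.001,0.048],"yaw":0},{"slide":[0.013,0.002,0.063],"yaw":0},{"slide":[0.02,0.003,0.078],"yaw":0},{"slide":[0.028,0.004,0.091],"yaw":0},{"slide":[0.038,0.005,0.104],"yaw":0},{"slide":[0.049,0.007,0.116],"yaw":0},{"slide":[0.061,0.008,0.127],"yaw":0},{"slide":[0.074,0.01,0.136],"yaw":0},{"slide":[0.074,0.01,0.136],"yaw":0},{"slide":[0.074,0.01,0.136],"yaw":0}]'
python3 - <<'E'
from h import *
p0=r2w([-.098,0,.076])[0]
c=shot('scene'); crop(c,'s1',220,80,420,230,4)
E
```

```text
clock: 4.15
position: [0.5899, 0.1114, 0.2146]
ee_rot: [0.658, 0.753, 0.001, 0.0]
ft_force: [-7.3, -0.9, 9.3]
grip_width: 0.122
grasp_force: 31.6
```

View pics/s1.png

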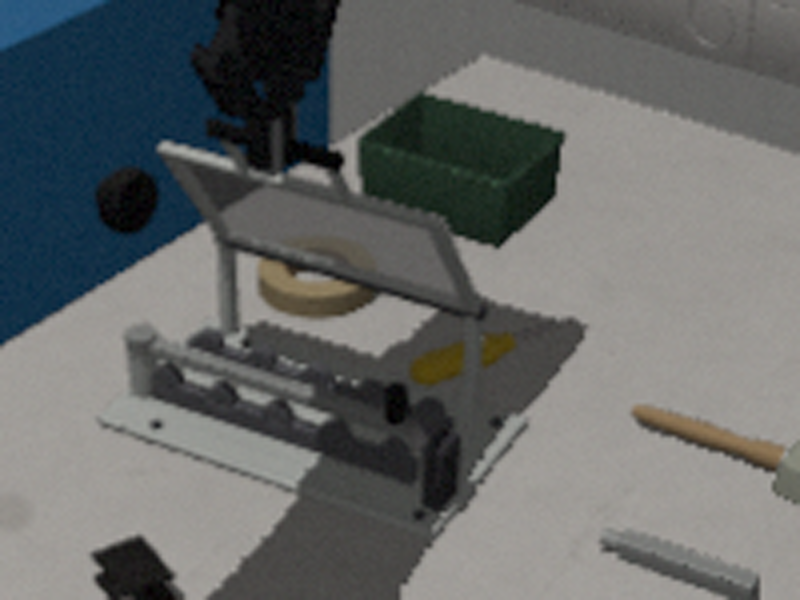

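```bash
python3 -m inch '[{"slide":[0.013,0.002,0.01],"yaw":0},{"slide":[0.028,0.004,0.017],"yaw":0},{"slide":[0.043,0.006,0.023],"yaw":0},{"slide":[0.059,0.008,0.026],"yaw":0},{"slide":[0.075,0.01,0.028],"yaw":0},{"slide":[0.091,0.012,0.028],"yaw":0},{"slide":[0.101,0.014,0.027],"yaw":0},{"slide":[0.112,0.015,0.026],"yaw":0},{"slide":[0.112,0.015,0.026],"yaw":0},{"slide":[0.112,0.015,0.026],"yaw":0}]'
python3 - <<'E'
from h import *
c=shot('scene'); crop(c,'s2',220,80,420,230,3)
E
```

```text
clock: 5.03
position: [0.702, 0.1268, 0.2394]
ee_rot: [0.658, 0.753, 0.001, 0.0]
ft_force: [0.2, 2.9, 4.0]
grip_width: 0.128
grasp_force: 31.7
```

View pics/s2.png

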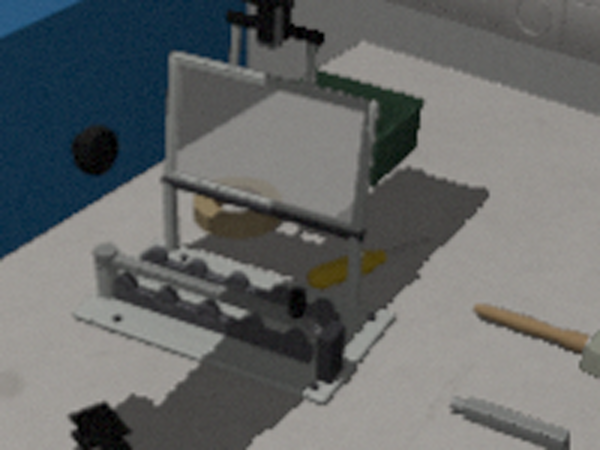

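```bash
python3 -m inch '[{"slide":[0.006,0.001,-0.001],"yaw":0},{"slide":[0.01,0.001,-0.001],"yaw":0},{"slide":[0.01,0.001,-0.001],"yaw":0}]'; python3 -m inch '[{"slide":[0,0,0],"yaw":0},{"slide":[0,0,0],"yaw":0},{"slide":[0,0,0],"yaw":0},{"slide":[0,0,0],"yaw":0},{"slide":[0,0,0],"yaw":0},{"slide":[0,0,0.02],"yaw":0},{"slide":[0,0,0.05],"yaw":0},{"slide":[0,0,0.07],"yaw":0},{"slide":[0,0,0.07],"yaw":0}]' 135
python3 - <<'E'
from h import *
c=shot('scene'); crop(c,'s3',220,80,420,230,3); go(r2w([-.025,-.085,.14])[0],7.67)
E
```

```text
clock: 5.33
position: [0.712, 0.1281, 0.2377]
ee_rot: [0.658, 0.753, 0.001, -0.0]
ft_force: [0.1, 3.7, 4.5]
grip_width: 0.127
grasp_force: 31.7
clock: 6.08
position: [0.7129, 0.1268, 0.3127]
ee_rot: [0.658, 0.753, 0.003, 0.002]
ft_force: [-0.5, 0.0, 0.6]
grip_width: 0.471
grasp_force: 0.0
slide [-0.1129 -0.1009 -0.1782] yaw 0.0 deg 0.0
```

View pics/s3.png

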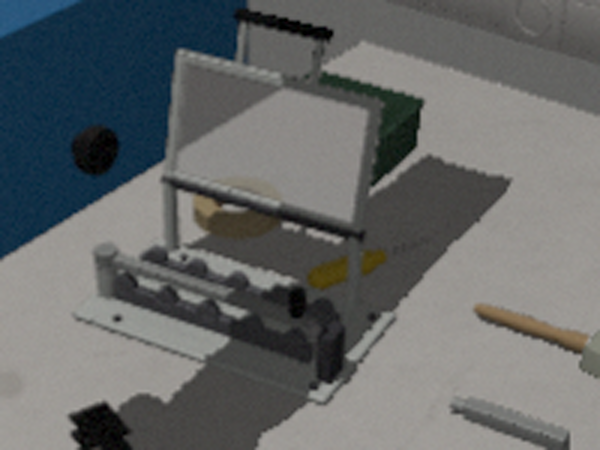

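```bash
python3 -m inch '[{"slide":[-0.035,0,0],"yaw":0},{"slide":[-0.07,-0.03,0],"yaw":0},{"slide":[-0.1,-0.06,0],"yaw":0},{"slide":[-0.113,-0.09,0],"yaw":0},{"slide":[-0.113,-0.101,-0.03],"yaw":0},{"slide":[-0.113,-0.101,-0.07],"yaw":0},{"slide":[-0.113,-0.101,-0.11],"yaw":0},{"slide":[-0.113,-0.101,-0.14],"yaw":0},{"slide":[-0.113,-0.101,-0.17],"yaw":0},{"slide":[-0.113,-0.101,-0.2],"yaw":0},{"slide":[-0.113,-0.101,-0.225],"yaw":0},{"slide":[-0.113,-0.101,-0.24],"yaw":0},{"slide":[-0.113,-0.101,-0.252],"yaw":0},{"slide":[-0.113,-0.101,-0.252],"yaw":0},{"slide":[-0.113,-0.101,-0.252],"yaw":0}]'
python3 -m inch '[{"slide":[0,0,0],"yaw":0},{"slide":[0,0,0],"yaw":0},{"slide":[0,0,0],"yaw":0},{"slide":[0,0,0],"yaw":0},{"slide":[0,0,0],"yaw":0},{"slide":[0,0,0],"yaw":0}]' 255 25
python3 - <<'E'
from h import *
p0=r2w([-.025,-.085,0])[0]
for k in [.1,.2,.4,.6,.8,1.0,1.1]:
    print(k,(r2w([-.025-.189*np.sin(k),.104-.189*np.cos(k),0])[0]-p0).round(3).tolist())
E
```

```text
clock: 7.38
position: [0.5983, 0.0259, 0.0551]
ee_rot: [0.658, 0.753, -0.0, -0.0]
ft_force: [0.1, 0.4, 0.8]
grip_width: 0.468
grasp_force: 0.0
clock: 7.88
position: [0.6004, 0.0262, 0.0568]
ee_rot: [0.658, 0.753, 0.002, 0.001]
ft_force: [4.6, -0.4, 2.2]
grip_width: 0.153
grasp_force: 24.6
0.1 [-0.019, -0.002, 0.0]
0.2 [-0.038, -0.001, 0.0]
0.4 [-0.075, 0.005, 0.0]
0.6 [-0.11, 0.018, 0.0]
0.8 [-0.142, 0.039, 0.0]
1.0 [-0.169, 0.065, 0.0]
1.1 [-0.181, 0.08, 0.0]
```

```bash
python3 -c "
from h import *
print(get_obs()['joint_pos'].round(2))"
python3 -m inch '[{"slide":[-0.009,-0.001,0.002],"yaw":-0.05},{"slide":[-0.019,-0.002,0.002],"yaw":-0.1},{"slide":[-0.028,-0.002,0.002],"yaw":-0.15},{"slide":[-0.038,-0.001,0.002],"yaw":-0.2},{"slide":[-0.057,0.001,0.002],"yaw":-0.3},{"slide":[-0.075,0.005,0.002],"yaw":-0.4},{"slide":[-0.075,0.005,0.002],"yaw":-0.4}]'; python3 -c "
from h import *
print(get_obs()['joint_pos'].round(2))"
```

```text
[-0.47  0.47  0.43  1.74 -0.23  0.97  0.19]
clock: 8.47
position: [0.5206, 0.0324, 0.057]
ee_rot: [0.796, 0.605, -0.001, -0.001]
ft_force: [1.4, 0.4, -6.5]
grip_width: 0.151
grasp_force: 25.7
[-0.61  0.33  0.53  1.95 -0.21  0.92 -0.25]
```

```bash
python3 -m inch '[{"slide":[-0.018,0.006,0],"yaw":-0.1},{"slide":[-0.035,0.013,0],"yaw":-0.2},{"slide":[-0.051,0.023,0],"yaw":-0.3},{"slide":[-0.067,0.034,0],"yaw":-0.4},{"slide":[-0.081,0.047,0],"yaw":-0.5},{"slide":[-0.094,0.06,0],"yaw":-0.6},{"slide":[-0.106,0.075,0],"yaw":-0.7},{"slide":[-0.106,0.075,0],"yaw":-0.7},{"slide":[-0.106,0.075,0],"yaw":-0.7}]'
python3 -m inch '[{"slide":[0,0,0],"yaw":0},{"slide":[0,0,0],"yaw":0},{"slide":[0,0,0],"yaw":0},{"slide":[0,0,0],"yaw":0},{"slide":[0,0,0.03],"yaw":0},{"slide":[0,0,0.07],"yaw":0},{"slide":[0,0,0.11],"yaw":0},{"slide":[0,0,0.14],"yaw":0},{"slide":[0,0,0.14],"yaw":0},{"slide":[0,0,0.14],"yaw":0}]' 135
python3 - <<'E'
from h import *
c=shot('top','top1'); crop(c,'t1',225,115,445,275,3.6); go([.442,-.060,.18],87.5-90)
E
```

```text
clock: 9.22
position: [0.4177, 0.108, 0.0573]
ee_rot: [0.954, 0.299, 0.001, -0.0]
ft_force: [7.6, 6.5, -17.1]
grip_width: 0.154
grasp_force: 25.1
clock: 10.05
position: [0.4186, 0.1063, 0.199]
ee_rot: [0.955, 0.298, 0.002, -0.001]
ft_force: [-0.3, 0.8, -0.5]
grip_width: 0.469
grasp_force: 0.0
slide [ 0.0243 -0.166  -0.0256] yaw 0.923 deg 52.9
```

View pics/t1.png

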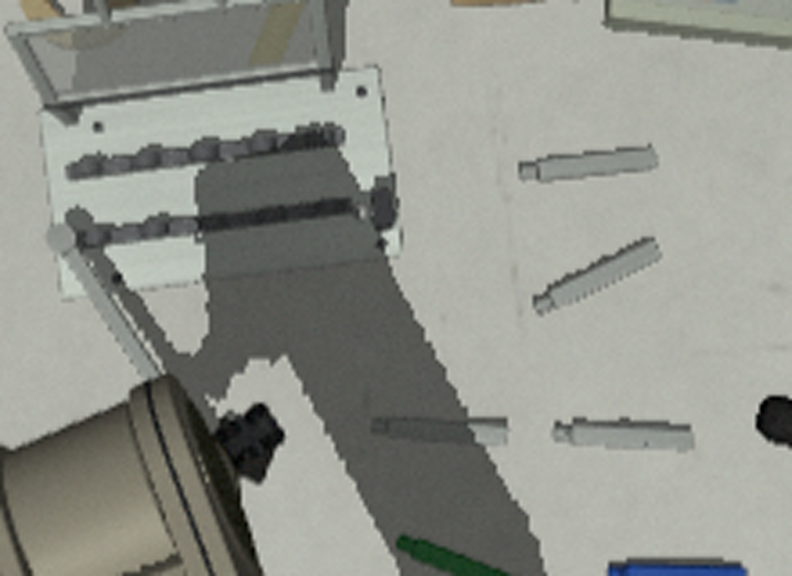

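```bash
python3 -m inch '[{"slide":[0.003,-0.03,0],"yaw":0.11},{"slide":[0.006,-0.06,0],"yaw":0.22},{"slide":[0.01,-0.09,0],"yaw":0.34},{"slide":[0.015,-0.12,0],"yaw":0.46},{"slide":[0.02,-0.15,-0.02],"yaw":0.58},{"slide":[0.024,-0.166,-0.04],"yaw":0.7},{"slide":[0.024,-0.166,-0.06],"yaw":0.81},{"slide":[0.024,-0.166,-0.085],"yaw":0.923},{"slide":[0.024,-0.166,-0.085],"yaw":0.923},{"slide":[0.024,-0.166,-0.085],"yaw":0.923}]'
python3 - <<'E'
from h import *
c=shot('wrist','w2'); o=get_obs(); print(close_ang(o))
u=np.array([np.cos(np.radians(87.5)),np.sin(np.radians(87.5)),0])
m=np.array([.442,-.060,.0075]); print(w2px(c,[m,m+.055*u,m-.049*u]))
E
```

```text
clock: 10.93
position: [0.4401, -0.0604, 0.1112]
ee_rot: [0.724, 0.69, -0.002, -0.001]
ft_force: [0.3, -0.5, 0.8]
grip_width: 0.473
grasp_force: 0.0
-2.774154955729523
[[316.43898294 200.86237116]
 [316.28319734 137.79829081]
 [316.5589086  249.92678222]]
```

View pics/w2.png

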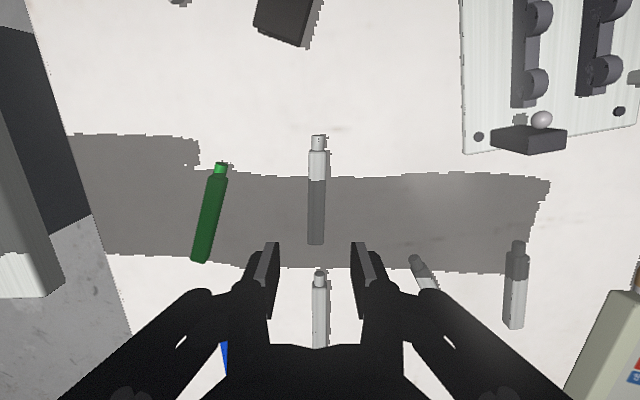

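```bash
python3 - <<'E'
from h import *
c=load('w2')
w=px2w(c,[[318.5,135],[318,151],[316,244]],[.0075,.012,.012]);print(w)
d=w[1]-w[2];print((w[1]+w[2])/2,np.linalg.norm(d),np.degrees(np.arctan2(d[1],d[0])))
m=(w[1]+w[2])/2; go([m[0],m[1],.009],np.degrees(np.arctan2(d[1],d[0]))-90)
E
```

```text
[[ 0.44631771 -0.00287936  0.0075    ]
 [ 0.44532776 -0.01521729  0.012     ]
 [ 0.43973571 -0.10027143  0.012     ]]
[ 0.44253173 -0.05774436  0.012     ] 0.08523776993169264 86.23839018714564
slide [ 0.0013  0.0024 -0.1114] yaw -0.017 deg -1.0
```

```bash
python3 -m inch '[{"slide":[0.0015,0.0025,-0.03],"yaw":-0.017},{"slide":[0.0015,0.0025,-0.06],"yaw":-0.017},{"slide":[0.0015,0.0025,-0.08],"yaw":-0.017},{"slide":[0.0015,0.0025,-0.09],"yaw":-0.017},{"slide":[0.0015,0.0025,-0.097],"yaw":-0.017},{"slide":[0.0015,0.0025,-0.097],"yaw":-0.017},{"slide":[0.0015,0.0025,-0.097],"yaw":-0.017}]'
python3 -m inch '[{"slide":[0,0,0],"yaw":0},{"slide":[0,0,0],"yaw":0},{"slide":[0,0,0],"yaw":0},{"slide":[0,0,0],"yaw":0},{"slide":[0,0,0],"yaw":0},{"slide":[0,0,0],"yaw":0}]' 255 50
python3 - <<'E'
from h import *
t=7.667
for i,y in enumerate([-.063,-.021,.021,.063]): print(i+1,end=' ');go(r2w([0,y,.046])[0],t+90)
print(get_obs()['joint_pos'].round(2))
E
```

```text
clock: 11.57
position: [0.4439, -0.0572, 0.0163]
ee_rot: [0.729, 0.685, 0.001, 0.0]
ft_force: [-0.6, 0.3, 0.7]
grip_width: 0.471
grasp_force: 0.0
clock: 12.07
position: [0.4439, -0.0571, 0.0164]
ee_rot: [0.728, 0.685, 0.001, 0.0]
ft_force: [-2.9, 0.9, 10.2]
grip_width: 0.155
grasp_force: 49.0
1 slide [0.1775 0.1081 0.0216] yaw -1.377 deg -78.9
2 slide [0.1719 0.1497 0.0216] yaw -1.377 deg -78.9
3 slide [0.1663 0.1913 0.0216] yaw -1.377 deg -78.9
4 slide [0.1607 0.2329 0.0216] yaw -1.377 deg -78.9
[-0.75  0.3   0.86  2.17 -0.33  0.79  0.26]
```

```bash
python3 - <<'E'
from h import *
from scipy.spatial.transform import Rotation as R
for n in('w1','w2'):
    c=load(n);E=c['extrinsics'];print(n,-E[:3,:3].T@E[:3,3])
print('tcp at w1 .5159 .0987 .1916 ; w2 .4401 -.0604 .1112')
o=get_obs();print(R.from_quat(o['ee_rot']).as_matrix().round(2).tolist())
E
```

```text
w1 [0.50603892 0.18176512 0.32305463]
w2 [0.44528693 0.02337826 0.24252512]
tcp at w1 .5159 .0987 .1916 ; w2 .4401 -.0604 .1112
[[0.06, 1.0, 0.0], [1.0, -0.06, 0.0], [0.0, 0.0, -1.0]]
```

```bash
python3 -m inch '[{"slide":[0,0,0.03],"yaw":0},{"slide":[0,0,0.06],"yaw":0},{"slide":[0,0,0.09],"yaw":0.1},{"slide":[0.02,0.02,0.12],"yaw":0.22},{"slide":[0.04,0.04,0.12],"yaw":0.34},{"slide":[0.055,0.065,0.12],"yaw":0.46},{"slide":[0.07,0.09,0.12],"yaw":0.58},{"slide":[0.085,0.115,0.12],"yaw":0.7},{"slide":[0.1,0.14,0.12],"yaw":0.82},{"slide":[0.115,0.165,0.12],"yaw":0.94},{"slide":[0.13,0.185,0.12],"yaw":1.06},{"slide":[0.145,0.205,0.12],"yaw":1.18},{"slide":[0.16,0.22,0.12],"yaw":1.3},{"slide":[0.161,0.233,0.12],"yaw":1.42},{"slide":[0.161,0.233,0.12],"yaw":1.54},{"slide":[0.161,0.233,0.12],"yaw":1.65},{"slide":[0.161,0.233,0.12],"yaw":1.765},{"slide":[0.161,0.233,0.12],"yaw":1.765},{"slide":[0.161,0.233,0.12],"yaw":1.765},{"slide":[0.161,0.233,0.12],"yaw":1.765}]'
python3 - <<'E'
from h import *
P=[]
for i in range(4):
    go(r2w([0,.063,.046])[0],97.667); camera('top')
print(get_obs()['joint_pos'].round(2))
c=shot('wrist','w3');crop(c,'w3',120,40,520,340,2)
u=r2w([[0,.063,.0315],[.025,.063,.024],[-.025,.063,.024],[-.025,.042,.0345],[.025,.042,.0345],[-.025,.084,.0345],[.025,.084,.0345]])
print(w2px(c,u).round(1).tolist())
E
```

```text
clock: 13.73
position: [0.6041, 0.1756, 0.1357]
ee_rot: [-0.065, 0.998, 0.0, 0.0]
ft_force: [0.8, -0.2, -1.3]
grip_width: 0.158
grasp_force: 49.8
slide [ 0.0005  0.0002 -0.0977] yaw 0.004 deg 0.2
slide [ 0.0005  0.0002 -0.0976] yaw 0.003 deg 0.2
slide [ 0.0005  0.0002 -0.0975] yaw 0.002 deg 0.1
slide [ 0.0005  0.0002 -0.0974] yaw 0.002 deg 0.1
[-0.76  0.45  0.52  1.6  -0.24  1.15  1.53]
[[313.9, 200.1], [314.0, 222.6], [313.9, 170.6], [289.1, 173.5], [290.8, 227.4], [338.7, 173.4], [337.2, 227.3]]
```

View pics/w3.png

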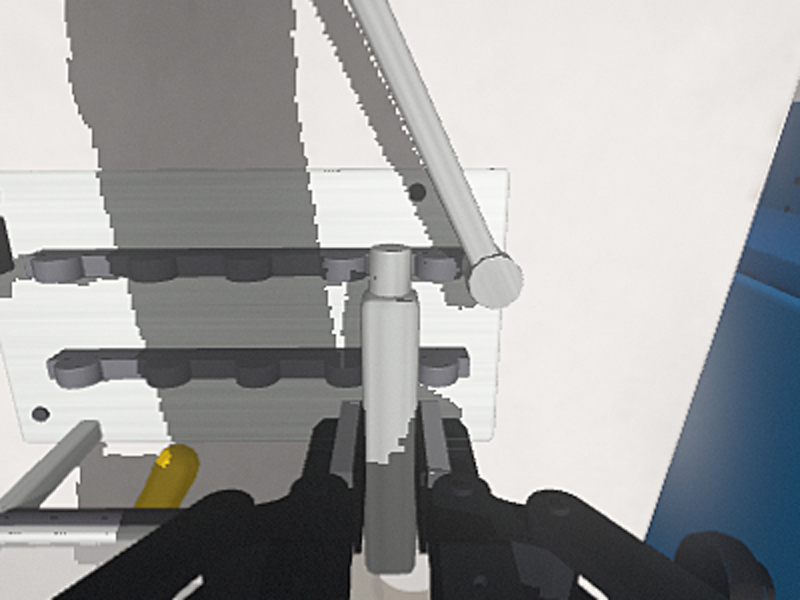

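```bash
python3 - <<'E'
from h import *
c=load('w3');o=get_obs();p=o['position'];print(p,c['cx'],c['fx'])
zg=p[2]-.0155
t=r2w([1,0,0])[0]-r2w([0,0,0])[0]
q=np.array([p[0],p[1],zg+.0075])
print(w2px(c,[q,q+.043*t,q-.043*t]))
print(px2w(c,[[291,171],[338.5,172],[294,225],[340,224]],.0345))
print(r2w([[-.025,.042,0],[-.025,.084,0],[.025,.042,0],[.025,.084,0]]))
E
```

```text
[0.60409297 0.17561848 0.13535223] 314.69898316401236 281.89881809658425
[[313.41477486 255.65437366]
 [313.62733683 317.32669842]
 [313.16272643 181.94703226]]
[[0.58027918 0.15308087 0.0345    ]
 [0.57585394 0.19295768 0.0345    ]
 [0.62946134 0.16099002 0.0345    ]
 [0.62304016 0.20191554 0.0345    ]]
[[0.58262851 0.15167354 0.        ]
 [0.57702496 0.19329806 0.        ]
 [0.6321815  0.15834444 0.        ]
 [0.62657795 0.19996896 0.        ]]
```

```bash
python3 -m inch '[{"slide":[0,0.0008,-0.03],"yaw":0},{"slide":[0,0.0008,-0.06],"yaw":0},{"slide":[0,0.0008,-0.075],"yaw":0},{"slide":[0,0.0008,-0.085],"yaw":0},{"slide":[0,0.0008,-0.09],"yaw":0},{"slide":[0,0.0008,-0.0955],"yaw":0},{"slide":[0,0.0008,-0.0955],"yaw":0},{"slide":[0,0.0008,-0.0955],"yaw":0}]'
python3 -m inch '[{"slide":[0,0,0],"yaw":0},{"slide":[0,0,0],"yaw":0},{"slide":[0,0,0],"yaw":0},{"slide":[0,0,0],"yaw":0},{"slide":[0,0,0.02],"yaw":0},{"slide":[0,0,0.05],"yaw":0},{"slide":[0,0,0.08],"yaw":0},{"slide":[0,0,0.11],"yaw":0},{"slide":[0,0,0.11],"yaw":0},{"slide":[0,0,0.11],"yaw":0}]' 180
python3 - <<'E'
from h import *
shot('wrist','w4');c=shot('top','top2'); go([.438,-.192,.12],-1.6)
E
```

```text
clock: 14.65
position: [0.605, 0.1766, 0.041]
ee_rot: [-0.067, 0.998, 0.0, 0.001]
ft_force: [-1.1, -0.9, -1.1]
grip_width: 0.152
grasp_force: 49.9
clock: 15.48
position: [0.6052, 0.1767, 0.1518]
ee_rot: [-0.067, 0.998, 0.001, 0.002]
ft_force: [-0.2, 0.4, 0.1]
grip_width: 0.289
grasp_force: 0.0
slide [-0.1657 -0.3684 -0.0371] yaw 1.409 deg 80.7
```

```bash
python3 - <<'E'
from h import *
a=load('w4')['frame'][40:340,120:520,::-1]; b=load('top2')['frame'][115:265,280:440,::-1]
b=cv2.resize(b,(400,375),interpolation=cv2.INTER_CUBIC); a=cv2.resize(a,(400,300))
m=np.zeros((375,800,3),np.uint8); m[:300,:400]=a; m[:,400:]=b
cv2.imwrite('pics/m1.png',m)
E
```

```text
(no output)
```

View pics/m1.png

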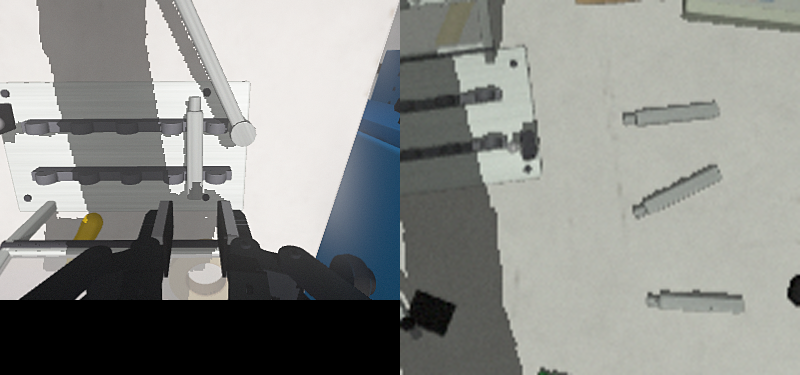

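```bash
cat >> h.py <<'E'
def find(c,roi,thr=None,z=.010):
    x0,y0,x1,y1=roi; g=cv2.cvtColor(c['frame'],cv2.COLOR_RGB2GRAY)[y0:y1,x0:x1]
    g=cv2.resize(g,None,fx=4,fy=4,interpolation=cv2.INTER_CUBIC)
    b=(g<np.median(g)-18).astype(np.uint8)
    for k in cv2.findContours(b,cv2.RETR_EXTERNAL,cv2.CHAIN_APPROX_NONE)[0]:
        if cv2.contourArea(k)<700: continue
        bx=cv2.boxPoints(cv2.minAreaRect(k))
        w=px2w(c,(bx+.5)/4-.5+[x0,y0],z)[:,:2]
        if np.linalg.norm(w[1]-w[0])<np.linalg.norm(w[2]-w[1]): w=np.roll(w,-1,0)
        e1,e2=(w[0]+w[3])/2,(w[1]+w[2])/2; d=e1-e2
        if d[1]<0: e1,e2,d=e2,e1,-d
        L=np.linalg.norm(d); print('mid',(e1-d/L*.055*L/.104).round(4),'L',L.round(4),'W',np.linalg.norm(w[3]-w[0]).round(4),'ang',np.degrees(np.arctan2(d[1],d[0])).round(1))
E
python3 - <<'E'
from h import *
find(load('top2'),(365,145,430,250))
E
```

```text
mid [ 0.441 -0.187] L 0.1031 W 0.024 ang 87.5
mid [ 0.555 -0.167] L 0.1021 W 0.0234 ang 116.9
mid [ 0.635  -0.1618] L 0.1024 W 0.0216 ang 96.7
```

```bash
python3 -m inch '[{"slide":[-0.005,-0.03,0.02],"yaw":-0.11},{"slide":[-0.02,-0.06,0.02],"yaw":-0.22},{"slide":[-0.035,-0.09,0.02],"yaw":-0.33},{"slide":[-0.05,-0.12,0.02],"yaw":-0.44},{"slide":[-0.065,-0.15,0.02],"yaw":-0.55},{"slide":[-0.08,-0.18,0.01],"yaw":-0.66},{"slide":[-0.095,-0.21,0],"yaw":-0.77},{"slide":[-0.11,-0.24,0],"yaw":-0.88},{"slide":[-0.125,-0.27,0],"yaw":-0.99},{"slide":[-0.14,-0.3,0],"yaw":-1.1},{"slide":[-0.155,-0.33,0],"yaw":-1.21},{"slide":[-0.165,-0.355,-0.02],"yaw":-1.32},{"slide":[-0.165,-0.3645,-0.04],"yaw":-1.43},{"slide":[-0.165,-0.3645,-0.06],"yaw":-1.54},{"slide":[-0.165,-0.3645,-0.06],"yaw":-1.65},{"slide":[-0.165,-0.3645,-0.06],"yaw":-1.74},{"slide":[-0.165,-0.3645,-0.06],"yaw":-1.74},{"slide":[-0.165,-0.3645,-0.06],"yaw":-1.74},{"slide":[-0.165,-0.3645,-0.06],"yaw":-1.74}]' 135
python3 - <<'E'
from h import *
c=shot('wrist','w5'); go([.4385,-.188,.024],-2)
g=cv2.cvtColor(c['frame'],cv2.COLOR_RGB2GRAY)
print(w2px(c,[[.4385,-.188,.0075]]))
find(c,(270,100,370,235))
E
```

```text
clock: 17.17
position: [0.4389, -0.1879, 0.0896]
ee_rot: [0.718, 0.696, -0.0, -0.0]
ft_force: [0.5, 0.5, 0.1]
grip_width: 0.468
grasp_force: 0.0
slide [-0.0005 -0.0001 -0.0737] yaw -0.003 deg -0.2
[[313.30628027 210.70707737]]
mid [ 0.4388 -0.1958] L 0.026 W 0.0146 ang 88.1
mid [ 0.44   -0.1584] L 0.0471 W 0.0162 ang 86.5
```

```bash
python3 -m inch '[{"slide":[0,0,-0.03],"yaw":0},{"slide":[0,0,-0.055],"yaw":0},{"slide":[0,0,-0.067],"yaw":0},{"slide":[0,0,-0.0735],"yaw":0},{"slide":[0,0,-0.0735],"yaw":0},{"slide":[0,0,-0.0735],"yaw":0}]'
python3 -m inch '[{"slide":[0,0,0],"yaw":0},{"slide":[0,0,0],"yaw":0},{"slide":[0,0,0],"yaw":0},{"slide":[0,0,0],"yaw":0},{"slide":[0,0,0],"yaw":0},{"slide":[0,0,0],"yaw":0}]' 255 50
python3 - <<'E'
from h import *
go(r2w([0,.0215,.048])[0],97.667)
E
```

```text
clock: 17.72
position: [0.4394, -0.1884, 0.0168]
ee_rot: [0.719, 0.695, 0.0, 0.0]
ft_force: [0.9, -0.6, -0.0]
grip_width: 0.469
grasp_force: 0.0
clock: 18.22
position: [0.4399, -0.1882, 0.0174]
ee_rot: [0.719, 0.695, 0.001, 0.001]
ft_force: [-2.3, 0.2, 7.5]
grip_width: 0.156
grasp_force: 49.0
slide [0.1702 0.3229 0.0226] yaw -1.402 deg -80.3
```

```bash
python3 -m inch '[{"slide":[0,0,0.04],"yaw":0},{"slide":[0,0,0.08],"yaw":0.12},{"slide":[0,0.01,0.12],"yaw":0.24},{"slide":[0.015,0.04,0.12],"yaw":0.36},{"slide":[0.03,0.065,0.12],"yaw":0.48},{"slide":[0.045,0.09,0.12],"yaw":0.6},{"slide":[0.06,0.12,0.12],"yaw":0.72},{"slide":[0.075,0.15,0.12],"yaw":0.84},{"slide":[0.09,0.18,0.12],"yaw":0.96},{"slide":[0.105,0.21,0.12],"yaw":1.08},{"slide":[0.12,0.24,0.12],"yaw":1.2},{"slide":[0.14,0.27,0.12],"yaw":1.32},{"slide":[0.16,0.3,0.12],"yaw":1.44},{"slide":[0.17,0.323,0.12],"yaw":1.56},{"slide":[0.17,0.323,0.12],"yaw":1.65},{"slide":[0.17,0.323,0.12],"yaw":1.739},{"slide":[0.17,0.323,0.12],"yaw":1.739},{"slide":[0.17,0.323,0.12],"yaw":1.739},{"slide":[0.17,0.323,0.12],"yaw":1.739}]'
python3 - <<'E'
from h import *
go(r2w([0,.0215,.048])[0],97.667);camera('top');go(r2w([0,.0215,.048])[0],97.667)
E
```

```text
clock: 19.8
position: [0.6091, 0.1346, 0.1367]
ee_rot: [-0.065, 0.998, 0.0, 0.0]
ft_force: [0.3, -0.3, -1.0]
grip_width: 0.154
grasp_force: 49.5
slide [ 0.001   0.0001 -0.0967] yaw 0.004 deg 0.2
slide [ 0.001   0.0001 -0.0967] yaw 0.004 deg 0.2
```

```bash
python3 -m inch '[{"slide":[0,0.0005,-0.03],"yaw":0.003},{"slide":[0,0.0005,-0.06],"yaw":0.003},{"slide":[0,0.0005,-0.075],"yaw":0.003},{"slide":[0,0.0005,-0.085],"yaw":0.003},{"slide":[0,0.0005,-0.09],"yaw":0.003},{"slide":[0,0.0005,-0.0955],"yaw":0.003},{"slide":[0,0.0005,-0.0955],"yaw":0.003},{"slide":[0,0.0005,-0.0955],"yaw":0.003}]'
python3 -m inch '[{"slide":[0,0,0],"yaw":0},{"slide":[0,0,0],"yaw":0},{"slide":[0,0,0],"yaw":0},{"slide":[0,0,0],"yaw":0},{"slide":[0,0,0.02],"yaw":0},{"slide":[0,0,0.05],"yaw":0},{"slide":[0,0,0.08],"yaw":0},{"slide":[0,0,0.11],"yaw":0},{"slide":[0,0,0.11],"yaw":0},{"slide":[0,0,0.11],"yaw":0}]' 180
python3 - <<'E'
from h import *
shot('wrist','w6');c=shot('top','top3');find(c,(365,145,430,250));print(get_obs()['joint_pos'].round(2)); go([.554,-.168,.1],27)
E
```

```text
clock: 20.52
position: [0.61, 0.1354, 0.042]
ee_rot: [-0.068, 0.998, 0.0, 0.001]
ft_force: [0.6, -0.4, -0.4]
grip_width: 0.156
grasp_force: 49.6
clock: 21.35
position: [0.6102, 0.1356, 0.1528]
ee_rot: [-0.068, 0.998, 0.001, 0.002]
ft_force: [0.2, -0.4, -1.1]
grip_width: 0.294
grasp_force: 0.0
mid [ 0.555 -0.167] L 0.1021 W 0.0234 ang 116.9
mid [ 0.635  -0.1618] L 0.1024 W 0.0216 ang 96.7
[-0.72  0.43  0.56  1.61 -0.24  1.18  1.59]
slide [-0.0547 -0.3034 -0.0581] yaw -1.236 deg -70.8
```

```bash
python3 -m inch '[{"slide":[-0.005,-0.03,0],"yaw":-0.11},{"slide":[-0.01,-0.06,0],"yaw":-0.22},{"slide":[-0.015,-0.09,0],"yaw":-0.33},{"slide":[-0.02,-0.12,0],"yaw":-0.44},{"slide":[-0.025,-0.15,0],"yaw":-0.55},{"slide":[-0.03,-0.18,0],"yaw":-0.66},{"slide":[-0.035,-0.21,0],"yaw":-0.77},{"slide":[-0.04,-0.24,0],"yaw":-0.88},{"slide":[-0.05,-0.27,0],"yaw":-0.99},{"slide":[-0.055,-0.303,-0.02],"yaw":-1.1},{"slide":[-0.055,-0.303,-0.04],"yaw":-1.2},{"slide":[-0.055,-0.303,-0.06],"yaw":-1.236},{"slide":[-0.055,-0.303,-0.06],"yaw":-1.236},{"slide":[-0.055,-0.303,-0.06],"yaw":-1.236},{"slide":[-0.055,-0.303,-0.06],"yaw":-1.236}]' 135
python3 - <<'E'
from h import *
c=shot('wrist','w7'); go([.554,-.168,.024],27); find(c,(270,100,370,235))
a=load('w6')['frame'][40:340,120:520,::-1]; b=c['frame'][40:340,120:520,::-1]
cv2.imwrite('pics/m2.png',np.hstack([a,b]))
u=np.array([np.cos(np.radians(117)),np.sin(np.radians(117)),0]);m=np.array([.554,-.168,.0075]);print(w2px(c,[m,m+.055*u,m-.049*u])-[120,40]+[400,0])
E
```

```text
clock: 22.7
position: [0.5543, -0.1675, 0.0912]
ee_rot: [0.522, 0.853, -0.0, 0.0]
ft_force: [0.1, -0.3, 0.2]
grip_width: 0.465
grasp_force: 0.0
slide [-0.0007 -0.0005 -0.0757] yaw -0.002 deg -0.1
mid [ 0.56   -0.1803] L 0.0155 W 0.0149 ang 27.1
mid [ 0.542  -0.1426] L 0.0479 W 0.0155 ang 117.0
[[592.72803644 169.6616343 ]
 [592.66474304 101.76114655]
 [592.77842996 221.93241623]]
```

View pics/m2.png

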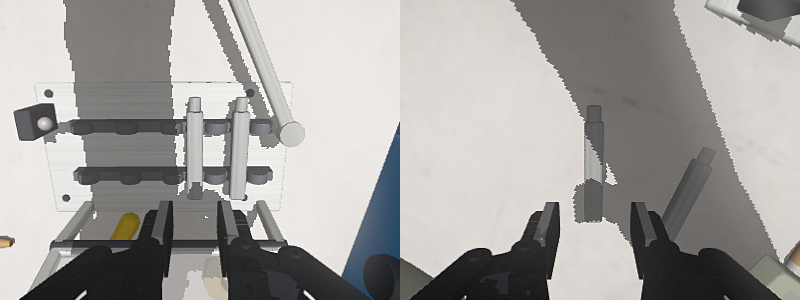

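```bash
python3 -m inch '[{"slide":[0,-0.0005,-0.03],"yaw":0},{"slide":[0,-0.0005,-0.055],"yaw":0},{"slide":[0,-0.0005,-0.067],"yaw":0},{"slide":[0,-0.0005,-0.075],"yaw":0},{"slide":[0,-0.0005,-0.075],"yaw":0},{"slide":[0,-0.0005,-0.075],"yaw":0}]'
python3 -m inch '[{"slide":[0,0,0],"yaw":0},{"slide":[0,0,0],"yaw":0},{"slide":[0,0,0],"yaw":0},{"slide":[0,0,0],"yaw":0},{"slide":[0,0,0],"yaw":0},{"slide":[0,0,0],"yaw":0}]' 255 50
python3 - <<'E'
from h import *
go(r2w([0,-.0205,.048])[0],97.667)
E
```

```text
clock: 23.25
position: [0.5547, -0.1683, 0.0168]
ee_rot: [0.523, 0.853, 0.0, 0.0]
ft_force: [-0.1, -0.1, 0.5]
grip_width: 0.469
grasp_force: 0.0
clock: 23.75
position: [0.555, -0.1683, 0.0172]
ee_rot: [0.523, 0.853, 0.001, 0.001]
ft_force: [-1.2, 0.7, 7.3]
grip_width: 0.157
grasp_force: 49.2
slide [0.0608 0.2614 0.0228] yaw 1.234 deg 70.7
```

```bash
python3 -m inch '[{"slide":[0,0,0.04],"yaw":0},{"slide":[0,0,0.08],"yaw":0},{"slide":[0,0.01,0.12],"yaw":0.11},{"slide":[0.01,0.04,0.12],"yaw":0.23},{"slide":[0.018,0.07,0.12],"yaw":0.35},{"slide":[0.025,0.1,0.12],"yaw":0.47},{"slide":[0.032,0.13,0.12],"yaw":0.59},{"slide":[0.04,0.16,0.12],"yaw":0.71},{"slide":[0.048,0.19,0.12],"yaw":0.83},{"slide":[0.055,0.22,0.12],"yaw":0.95},{"slide":[0.061,0.25,0.12],"yaw":1.07},{"slide":[0.061,0.2615,0.12],"yaw":1.19},{"slide":[0.061,0.2615,0.12],"yaw":1.235},{"slide":[0.061,0.2615,0.12],"yaw":1.235},{"slide":[0.061,0.2615,0.12],"yaw":1.235},{"slide":[0.061,0.2615,0.12],"yaw":1.235}]'
python3 - <<'E'
from h import *
go(r2w([0,-.0205,.048])[0],97.667);camera('top');go(r2w([0,-.0205,.048])[0],97.667)
E
```

```text
clock: 25.08
position: [0.6152, 0.0924, 0.1362]
ee_rot: [-0.066, 0.998, -0.0, 0.0]
ft_force: [0.7, 0.0, -0.5]
grip_width: 0.158
grasp_force: 49.3
slide [ 0.0005  0.0007 -0.0962] yaw 0.002 deg 0.1
slide [ 0.0005  0.0007 -0.0962] yaw 0.002 deg 0.1
```

```bash
python3 -m inch '[{"slide":[0,0.0007,-0.03],"yaw":0},{"slide":[0,0.0007,-0.06],"yaw":0},{"slide":[0,0.0007,-0.075],"yaw":0},{"slide":[0,0.0007,-0.085],"yaw":0},{"slide":[0,0.0007,-0.09],"yaw":0},{"slide":[0,0.0007,-0.0955],"yaw":0},{"slide":[0,0.0007,-0.0955],"yaw":0},{"slide":[0,0.0007,-0.0955],"yaw":0}]'
python3 -m inch '[{"slide":[0,0,0],"yaw":0},{"slide":[0,0,0],"yaw":0},{"slide":[0,0,0],"yaw":0},{"slide":[0,0,0],"yaw":0},{"slide":[0,0,0.02],"yaw":0},{"slide":[0,0,0.05],"yaw":0},{"slide":[0,0,0.08],"yaw":0},{"slide":[0,0,0.11],"yaw":0},{"slide":[0,0,0.11],"yaw":0},{"slide":[0,0,0.11],"yaw":0}]' 180
python3 - <<'E'
from h import *
shot('wrist','w8');c=shot('top','top4');find(c,(365,145,430,250)); go([.633,-.1628,.1],6.7)
E
```

```text
clock: 25.8
position: [0.616, 0.094, 0.0415]
ee_rot: [-0.067, 0.998, 0.0, 0.001]
ft_force: [0.4, -1.0, -0.2]
grip_width: 0.159
grasp_force: 49.3
clock: 26.63
position: [0.6162, 0.0943, 0.1522]
ee_rot: [-0.068, 0.998, 0.001, 0.002]
ft_force: [0.0, 0.0, -0.8]
grip_width: 0.292
grasp_force: 0.0
mid [ 0.6351 -0.1617] L 0.1025 W 0.022 ang 97.2
slide [ 0.0183 -0.257  -0.0576] yaw 1.552 deg 88.9
```

```bash
python3 -m inch '[{"slide":[0,-0.02,0],"yaw":-0.11},{"slide":[0,-0.04,0],"yaw":-0.22},{"slide":[0,-0.06,0],"yaw":-0.33},{"slide":[0,-0.08,0],"yaw":-0.44},{"slide":[0.002,-0.1,0],"yaw":-0.55},{"slide":[0.004,-0.12,0],"yaw":-0.66},{"slide":[0.006,-0.14,0],"yaw":-0.77},{"slide":[0.008,-0.16,0],"yaw":-0.88},{"slide":[0.01,-0.18,0],"yaw":-0.99},{"slide":[0.012,-0.2,0],"yaw":-1.1},{"slide":[0.014,-0.22,0],"yaw":-1.21},{"slide":[0.018,-0.24,0],"yaw":-1.32},{"slide":[0.018,-0.257,-0.02],"yaw":-1.43},{"slide":[0.018,-0.257,-0.04],"yaw":-1.54},{"slide":[0.018,-0.257,-0.06],"yaw":-1.59},{"slide":[0.018,-0.257,-0.06],"yaw":-1.59},{"slide":[0.018,-0.257,-0.06],"yaw":-1.59},{"slide":[0.018,-0.257,-0.06],"yaw":-1.59}]' 135
python3 - <<'E'
from h import *
c=shot('wrist','w9'); go([.633,-.1628,.024],7); find(c,(270,100,370,235))
E
```

```text
clock: 28.23
position: [0.6333, -0.1629, 0.0908]
ee_rot: [0.664, 0.748, -0.0, 0.0]
ft_force: [0.3, 0.3, -0.0]
grip_width: 0.468
grasp_force: 0.0
slide [-0.0006  0.0002 -0.0753] yaw 0.004 deg 0.2
mid [ 0.6354 -0.1724] L 0.0238 W 0.0175 ang 96.8
mid [ 0.6308 -0.1354] L 0.0507 W 0.018 ang 96.0
```

```bash
python3 -m inch '[{"slide":[0,0,-0.03],"yaw":0},{"slide":[0,0,-0.055],"yaw":0},{"slide":[0,0,-0.067],"yaw":0},{"slide":[0,0,-0.0745],"yaw":0},{"slide":[0,0,-0.0745],"yaw":0},{"slide":[0,0,-0.0745],"yaw":0}]'
python3 -m inch '[{"slide":[0,0,0],"yaw":0},{"slide":[0,0,0],"yaw":0},{"slide":[0,0,0],"yaw":0},{"slide":[0,0,0],"yaw":0},{"slide":[0,0,0],"yaw":0},{"slide":[0,0,0],"yaw":0}]' 255 50
python3 - <<'E'
from h import *
go(r2w([0,-.0625,.048])[0],97.667)
E
```

```text
clock: 28.78
position: [0.6337, -0.1633, 0.017]
ee_rot: [0.665, 0.747, 0.0, 0.001]
ft_force: [0.3, -1.4, 1.7]
grip_width: 0.469
grasp_force: 0.0
clock: 29.28
position: [0.634, -0.1632, 0.0174]
ee_rot: [0.665, 0.747, 0.001, 0.001]
ft_force: [-1.6, 0.0, 6.9]
grip_width: 0.156
grasp_force: 49.5
slide [-0.0126  0.2146  0.0226] yaw -1.553 deg -89.0
```

```bash
python3 -m inch '[{"slide":[0,0,0.04],"yaw":0},{"slide":[0,0,0.08],"yaw":0.1},{"slide":[0,0.01,0.12],"yaw":0.22},{"slide":[-0.001,0.03,0.12],"yaw":0.34},{"slide":[-0.002,0.05,0.12],"yaw":0.46},{"slide":[-0.003,0.07,0.12],"yaw":0.58},{"slide":[-0.004,0.09,0.12],"yaw":0.7},{"slide":[-0.005,0.11,0.12],"yaw":0.82},{"slide":[-0.007,0.13,0.12],"yaw":0.94},{"slide":[-0.008,0.15,0.12],"yaw":1.06},{"slide":[-0.01,0.17,0.12],"yaw":1.18},{"slide":[-0.011,0.19,0.12],"yaw":1.3},{"slide":[-0.0125,0.21,0.12],"yaw":1.42},{"slide":[-0.0125,0.2145,0.12],"yaw":1.54},{"slide":[-0.0125,0.2145,0.12],"yaw":1.589},{"slide":[-0.0125,0.2145,0.12],"yaw":1.589},{"slide":[-0.0125,0.2145,0.12],"yaw":1.589},{"slide":[-0.0125,0.2145,0.12],"yaw":1.589}]'
python3 - <<'E'
from h import *
go(r2w([0,-.0625,.048])[0],97.667);camera('top');go(r2w([0,-.0625,.048])[0],97.667)
E
```

```text
clock: 30.78
position: [0.6206, 0.0509, 0.136]
ee_rot: [-0.066, 0.998, -0.0, 0.0]
ft_force: [-0.7, 0.4, -1.0]
grip_width: 0.15
grasp_force: 49.3
slide [ 0.0007  0.0005 -0.096 ] yaw 0.003 deg 0.2
slide [ 0.0007  0.0005 -0.096 ] yaw 0.002 deg 0.1
```

```bash
python3 -m inch '[{"slide":[0,0.0007,-0.03],"yaw":0},{"slide":[0,0.0007,-0.06],"yaw":0},{"slide":[0,0.0007,-0.075],"yaw":0},{"slide":[0,0.0007,-0.085],"yaw":0},{"slide":[0,0.0007,-0.09],"yaw":0},{"slide":[0,0.0007,-0.0955],"yaw":0},{"slide":[0,0.0007,-0.0955],"yaw":0},{"slide":[0,0.0007,-0.0955],"yaw":0}]'
python3 -m inch '[{"slide":[0,0,0],"yaw":0},{"slide":[0,0,0],"yaw":0},{"slide":[0,0,0],"yaw":0},{"slide":[0,0,0],"yaw":0},{"slide":[0,0,0.02],"yaw":0},{"slide":[0,0,0.05],"yaw":0},{"slide":[0,0,0.08],"yaw":0},{"slide":[0,0,0.11],"yaw":0},{"slide":[-0.03,0,0.14],"yaw":0},{"slide":[-0.06,0,0.14],"yaw":0},{"slide":[-0.06,0,0.14],"yaw":0},{"slide":[-0.06,0,0.14],"yaw":0}]' 180
python3 - <<'E'
from h import *
c=shot('wrist','w10'); a=c['frame'][:,:,::-1]
b=shot('top','top5')['frame'][115:285,225:445,::-1]
b=cv2.resize(b,(400,309)); a=cv2.resize(a[40:340,120:520],(400,300))
m=np.zeros((309,800,3),np.uint8); m[:300,:400]=a; m[:,400:]=b
cv2.imwrite('pics/m3.png',m)
k=1.1
go(r2w([-.025-.189*np.sin(k),.104-.189*np.cos(k),.2])[0],7.667-np.degrees(k));print(get_obs()['joint_pos'].round(2))
E
```

```text
clock: 31.5
position: [0.6216, 0.0522, 0.0416]
ee_rot: [-0.067, 0.998, 0.0, 0.001]
ft_force: [0.3, -0.6, -1.2]
grip_width: 0.158
grasp_force: 49.3
clock: 32.5
position: [0.5598, 0.0526, 0.181]
ee_rot: [-0.067, 0.998, 0.001, 0.0]
ft_force: [-0.2, 0.1, -0.4]
grip_width: 0.295
grasp_force: 0.0
slide [-0.1422  0.0531  0.0116] yaw 0.47 deg 26.9
[-0.69  0.26  0.6   1.74 -0.16  1.19  1.66]
```

View pics/m3.png

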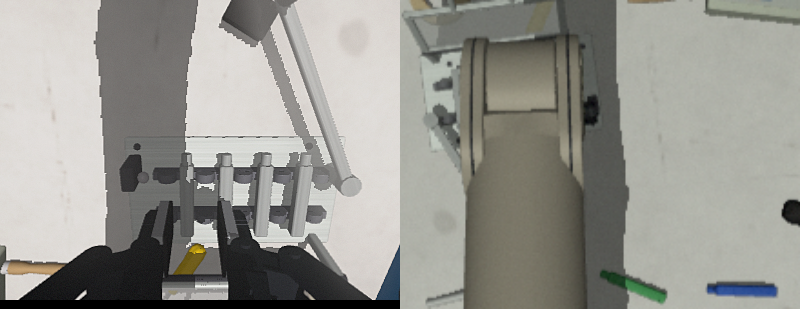

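```bash
python3 -m inch '[{"slide":[-0.01,0,0.02],"yaw":-0.12},{"slide":[-0.02,0,0.02],"yaw":-0.24},{"slide":[-0.03,0,0.02],"yaw":-0.36},{"slide":[-0.04,0.01,0.02],"yaw":-0.48},{"slide":[-0.05,0.01,0.02],"yaw":-0.6},{"slide":[-0.06,0.02,0.02],"yaw":-0.72},{"slide":[-0.07,0.02,0.02],"yaw":-0.84},{"slide":[-0.08,0.03,0.02],"yaw":-0.96},{"slide":[-0.09,0.03,0.02],"yaw":-1.08},{"slide":[-0.1,0.04,0.02],"yaw":-1.2},{"slide":[-0.11,0.04,0.02],"yaw":-1.32},{"slide":[-0.12,0.05,0.02],"yaw":-1.44},{"slide":[-0.13,0.05,0.02],"yaw":-1.56},{"slide":[-0.1415,0.0545,0.02],"yaw":-1.68},{"slide":[-0.1415,0.0545,0.02],"yaw":-1.8},{"slide":[-0.1415,0.0545,0.02],"yaw":-1.92},{"slide":[-0.1415,0.0545,0.02],"yaw":-2.04},{"slide":[-0.1415,0.0545,0.02],"yaw":-2.16},{"slide":[-0.1415,0.0545,0.02],"yaw":-2.28},{"slide":[-0.1415,0.0545,0.02],"yaw":-2.4}]' 135
python3 -m inch '[{"slide":[0,0,0],"yaw":-0.12},{"slide":[0,0,0],"yaw":-0.24},{"slide":[0,0,0],"yaw":-0.27},{"slide":[0,0,0],"yaw":-0.27},{"slide":[0,0,0],"yaw":-0.27},{"slide":[0,0,0],"yaw":-0.27}]'
python3 - <<'E'
from h import *
print(get_obs()['joint_pos'].round(2),get_obs()['position']); go([.4182,.107,.068],7.667-np.degrees(1.1))
c=shot('wrist','w11'); f=c['frame'].astype(int)
uv=w2px(c,[[.4182,.107,.075]])[0]; print(uv)
x,y=uv.astype(int); g=f.max(2)[y-35:y+36,x-35:x+36]<45
n,l,s,ce=cv2.connectedComponentsWithStats(g.astype(np.uint8))
for i in range(1,n):
    if s[i,4]>60: print(s[i],ce[i]+[x-35,y-35], px2w(c,[ce[i]+[x-35,y-35]],.07))
E
```

```text
clock: 34.27
position: [0.4199, 0.1068, 0.2002]
ee_rot: [0.907, 0.421, -0.0, 0.0]
ft_force: [0.3, -0.0, 0.3]
grip_width: 0.467
grasp_force: 0.0
clock: 34.77
position: [0.4194, 0.1068, 0.2002]
ee_rot: [0.954, 0.299, -0.0, 0.0]
ft_force: [0.2, -0.2, 0.2]
grip_width: 0.469
grasp_force: 0.0
[-0.88 -0.1   0.5   2.02  0.05  1.21 -1.36] [0.41944986 0.10676908 0.20024293]
slide [-0.0012  0.0002 -0.1402] yaw -0.002 deg -0.1
[314.01263609 195.28589645]
```

```bash
python3 - <<'E'
from h import *
c=load('w11'); f=cv2.cvtColor(c['frame'],cv2.COLOR_RGB2GRAY)
print(f[150:245:4,264:370:4])
E
```

```text
[[222 222 217 220 220 219 221 220 221 221 222 163 120  94 117 117 111 222
  221 222 223 222 222 220 222 216 220]
 [222 223 219 219 222 220 221 221 221 222 221 165 209  93 118 119 115 136
  106 229 222 223 220 221 220 219 220]
 [222 222 222 222 222 221 220 222 221 220 219 158 191 180 110 119  87  50
  118  97 224 223 221 221 221 220 221]
 [223 224 221 221 222 221 222 222 223 221 219 163 192 180 124  53  57  65
   67 119 214 222 218 221 218 221 220]
 [223 221 221 222 221 222 221 222 221 220 221 164 192 181  52  58  59  67
   65 122 109 224 221 217 215 219 220]
 [223 223 222 221 221 221 221 221 222 221 220 164 192 180  49  56  55  64
   62  48 115 222 220 218 219 221 219]
 [223 221 222 221 223 220 221 221 221 222 219 164 194 180  52  57  64  65
   64  65  90 117 227 220 221 221 219]
 [222 224 222 223 222 222 222 222 223 221 220 168 197  91  55  55  64  65
   64  64  63 118 102 222 221 221 219]
 [222 224 223 223 222 223 220 221 222 221 220 192  55  45  56  66  65  64
   65  67  64  46 106 230 221 221 219]
 [224 223 222 222 222 221 221 220 221 220 223  47  58  55  58  51  68  67
   66  66
[... 912 characters left out ...]
 224 224 222 221 225]
 [ 92 110  76 107 101  91 126  90 225 223 222 223 223 223 222 223 223 222
  222 223 221 222 222 221 220 221 232]
 [224 226 239  94 110  78 184 224 224 223 222 224 224 224 225 225 224 224
  221 222 223 223 223 221 218 222 131]
 [224 223 223 223 226 235 226 223 221 222 225 225 225 225 225 224 224 225
  223 223 224 222 221 221 220 220 139]
 [223 224 225 224 222 224 223 223 222 223 224 222 225 225 225 225 224 223
  224 223 222 221 222 221 221 221 112]
 [224 224 224 224 222 224 223 224 222 222 223 224 223 226 225 224 225 224
  221 225 223 222 222 222 222 225 111]
 [232  61  60  22 227 221 222 221 225 223 224 224 225 225 224 223 224 222
  222 223 222 223  23  59  57 141 117]]
```

```bash
python3 -m inch '[{"slide":[-0.001,0,-0.03],"yaw":0},{"slide":[-0.001,0,-0.06],"yaw":0},{"slide":[-0.001,0,-0.09],"yaw":0},{"slide":[-0.001,0,-0.115],"yaw":0},{"slide":[-0.001,0,-0.13],"yaw":0},{"slide":[-0.001,0,-0.14],"yaw":0},{"slide":[-0.001,0,-0.14],"yaw":0},{"slide":[-0.001,0,-0.14],"yaw":0}]'
python3 -m inch '[{"slide":[0,0,0],"yaw":0},{"slide":[0,0,0],"yaw":0},{"slide":[0,0,0],"yaw":0},{"slide":[0,0,0],"yaw":0},{"slide":[0,0,0],"yaw":0},{"slide":[0,0,0],"yaw":0}]' 255 25
python3 - <<'E'
from h import *
o=get_obs();p=o['position'];x,y,t=rack();d=p[:2]-[x,y];c,s=np.cos(t),np.sin(t);q=np.array([c*d[0]+s*d[1],-s*d[0]+c*d[1]])-[-.025,.104];k0=np.arctan2(-q[0],-q[1]);print(k0,np.linalg.norm(q))
f=lambda k:r2w([-.025-.189*np.sin(k),.104-.189*np.cos(k),0])[0]
for k in [1,.9,.8,.7,.6,.5,.4,.3,.2,.15,.1,.05,0,-.02]: print(k,(f(k)-f(k0)).round(4).tolist()[:2],round(k0-k,3))
E
```

```text
clock: 35.48
position: [0.4184, 0.1068, 0.0606]
ee_rot: [0.954, 0.298, -0.0, 0.0]
ft_force: [0.3, -0.0, 0.9]
grip_width: 0.472
grasp_force: 0.0
clock: 35.98
position: [0.4189, 0.1072, 0.0613]
ee_rot: [0.954, 0.298, 0.001, -0.0]
ft_force: [-1.3, -0.4, 7.3]
grip_width: 0.15
grasp_force: 25.2
1.1066001463436306 0.1880987908750871
1 [0.0122, -0.016] 0.107
0.9 [0.0251, -0.0298] 0.207
0.8 [0.0394, -0.0422] 0.307
0.7 [0.0548, -0.0531] 0.407
0.6 [0.0712, -0.0624] 0.507
0.5 [0.0885, -0.0701] 0.607
0.4 [0.1065, -0.0759] 0.707
0.3 [0.1249, -0.08] 0.807
0.2 [0.1437, -0.0822] 0.907
0.15 [0.1531, -0.0826] 0.957
0.1 [0.1626, -0.0825] 1.007
0.05 [0.172, -0.0819] 1.057
0 [0.1814, -0.0809] 1.107
-0.02 [0.1852, -0.0804] 1.127
```

```bash
python3 -m inch '[{"slide":[0.012,-0.016,0.001],"yaw":0.107},{"slide":[0.025,-0.03,0.001],"yaw":0.207},{"slide":[0.039,-0.042,0.001],"yaw":0.307},{"slide":[0.055,-0.053,0.001],"yaw":0.407},{"slide":[0.071,-0.062,0.001],"yaw":0.507},{"slide":[0.0885,-0.07,0.001],"yaw":0.607},{"slide":[0.1065,-0.076,0.001],"yaw":0.707},{"slide":[0.125,-0.08,0.001],"yaw":0.807},{"slide":[0.144,-0.082,0.001],"yaw":0.907},{"slide":[0.153,-0.0825,0.001],"yaw":0.957},{"slide":[0.1625,-0.0825,0.001],"yaw":1.007},{"slide":[0.1625,-0.0825,0.001],"yaw":1.007},{"slide":[0.1625,-0.0825,0.001],"yaw":1.007}]'
python3 -m inch '[{"slide":[0.005,0,0],"yaw":0.025},{"slide":[0.0095,0.001,0],"yaw":0.05},{"slide":[0.014,0.001,0],"yaw":0.075},{"slide":[0.019,0.0015,0],"yaw":0.1},{"slide":[0.023,0.002,0],"yaw":0.11},{"slide":[0.023,0.002,0],"yaw":0.11},{"slide":[0.023,0.002,0],"yaw":0.11},{"slide":[0.023,0.002,0],"yaw":0.11}]'
python3 - <<'E'
from h import *
o=get_obs();p=o['position'];x,y,t=rack();d=p[:2]-[x,y];c,s=np.cos(t),np.sin(t);q=np.array([c*d[0]+s*d[1],-s*d[0]+c*d[1]])-[-.025,.104];k0=np.arctan2(-q[0],-q[1]);print(k0,np.linalg.norm(q))
E
```

```text
clock: 37.07
position: [0.5809, 0.0248, 0.0615]
ee_rot: [0.692, 0.721, 0.0, -0.0]
ft_force: [0.2, 2.4, 1.4]
grip_width: 0.151
grasp_force: 25.7
clock: 37.73
position: [0.6012, 0.0266, 0.0612]
ee_rot: [0.652, 0.759, -0.001, -0.002]
ft_force: [-12.8, 2.7, 10.7]
grip_width: 0.153
grasp_force: 26.9
-0.008934927699507492 0.18844491085628703
```

```bash
python3 -m inch '[{"slide":[0,0,0],"yaw":0},{"slide":[0,0,0],"yaw":0},{"slide":[0,0,0],"yaw":0},{"slide":[0,0,0],"yaw":0},{"slide":[0,0,0.03],"yaw":0},{"slide":[-0.02,0,0.07],"yaw":0},{"slide":[-0.05,0,0.11],"yaw":0},{"slide":[-0.05,0,0.14],"yaw":0},{"slide":[-0.05,0,0.14],"yaw":0},{"slide":[-0.05,0,0.14],"yaw":0}]' 135
python3 - <<'E'
from h import *
c=shot('wrist','w12')
f=cv2.cvtColor(c['frame'],cv2.COLOR_RGB2GRAY)
P=lambda k,r=.189,z=.075:r2w([-.025-r*np.sin(k),.104-r*np.cos(k),z])[0]
print(w2px(c,[P(0),P(.09),P(0,.02,.052),P(0,.12,.052),P(.09,.12,.052)]))
x,y=w2px(c,[P(0)])[0].astype(int); print(f[y-32:y+33:3,x-40:x+41:3])
go(r2w([.064+.162*.2272,0,.084+.162*.974])[0],7.667)
E
```

```text
clock: 38.57
position: [0.5547, 0.0263, 0.204]
ee_rot: [0.651, 0.759, 0.002, 0.001]
ft_force: [-0.3, 0.2, -1.6]
grip_width: 0.467
grasp_force: 0.0
[[358.20917982 199.94183731]
 [340.93188252 198.9503813 ]
 [366.96836995   7.65970493]
 [359.31637095 125.68439697]
 [348.35119928 124.97284477]]
[[215 232 230 234 179 192 193 199 179 194 195 206 180 178 185 155 201 194
  193 193 193 190 191 189 189 188 186]
 [215 232 231 232 119 119 126 138 173 176 178 163 187 181 183 156 180 175
  178 177 178 180 179 181 179 180 179]
 [216 232 231 231 235 237 232 240 159 145 159 133 190 178 183 146 169 169
  168 172 176 179 182 182 185 183 187]
 [218 232 230 231 233 234 231 237 229 232 120  87 190 181 181 124 127 235
  231 227 231 233 231 228 104  84  87]
 [199 231 230 232 234 235 232 236 231 231 125  98 189 177 179 110 123 235
  229 226 228 230 227 226  94  84 113]
 [197 231 230 232 234 234 230 235 229 232  99  89 187 182 179 109 125 107
  238 226 227 230 236 103  59  67 132]
 [127 245 233 245 254 243 234 237 231 234  86  95 189 198 188 122 126 124
  115 236 228 253 116 122  64  68  81]
 [116 121 119 12
[... 1028 characters left out ...]
52  53  56  50  51  51  53  41 121 121 123 120
  119 119 121 119 116 121 117 118 115]
 [123 121 122 123 126 131  47  55  57  58  57  57  55  55 124 121 123 121
  124 125 125 127 124 123 122 123 124]
 [121 123 123 122 122 126  47  57  54  56  58  53  54  54 119 121 121 120
  124 121 121 121 122 124 123 122 121]
 [121 124 124 123 121 126  56  54  54  55  52  56  50  55 120 119 121 121
  119 122 121 121 119 123 121 122 122]
 [125 126 123 121 123 120  68  55  53  57  54  56  53  51 120 121 121 124
  122 122 124 121 124 123 124 121 121]
 [124 124 123 124 122 123 125 127 128 128 133 131 131 128 121 123 121 123
  122 121 123 123 122 124 124 123 122]]
slide [0.1589 0.1005 0.0318] yaw -0.018 deg -1.0
```

```bash
python3 -m inch '[{"slide":[0,0,0.04],"yaw":0},{"slide":[0,0.03,0.08],"yaw":-0.018},{"slide":[0,0.06,0.116],"yaw":-0.018},{"slide":[0.03,0.08,0.116],"yaw":-0.018},{"slide":[0.06,0.1,0.116],"yaw":-0.018},{"slide":[0.09,0.1005,0.116],"yaw":-0.018},{"slide":[0.125,0.1005,0.116],"yaw":-0.018},{"slide":[0.159,0.1005,0.116],"yaw":-0.018},{"slide":[0.159,0.1005,0.116],"yaw":-0.018},{"slide":[0.159,0.1005,0.116],"yaw":-0.018},{"slide":[0.159,0.1005,0.116],"yaw":-0.018}]'
python3 - <<'E'
from h import *
h=r2w([.064+.162*.2272,0,.084+.162*.974])[0]; go(h,7.667)
c=shot('wrist','w13'); f=cv2.cvtColor(c['frame'],cv2.COLOR_RGB2GRAY)
y=r2w([0,.045,0])[0]-r2w([0,0,0])[0]
u=w2px(c,[h-y,h,h+y]);print(u)
b=(f<60).astype(np.uint8);b[250:]=0
n,l,s,ce=cv2.connectedComponentsWithStats(b)
for i in range(1,n):
    if s[i,4]>150: print(s[i],ce[i],px2w(c,[ce[i]],.246))
E
```

```text
clock: 39.53
position: [0.7125, 0.1264, 0.3155]
ee_rot: [0.658, 0.753, -0.001, -0.001]
ft_force: [-0.8, 0.4, 1.2]
grip_width: 0.47
grasp_force: 0.0
slide [ 0.0005  0.0004 -0.0817] yaw 0.0 deg 0.0
[[314.52370291 263.84934625]
 [314.45479797 213.88026196]
 [314.37640712 156.87396798]]
[513   0  37  14 244] [528.05327869   3.93852459] [[0.82457906 0.28385531 0.246     ]]
[   0  104   28  125 1861] [  9.47447609 181.87641053] [[0.48268748 0.12353914 0.246     ]]
[114 140  35  36 707] [130.83451202 158.49222065] [[0.57542124 0.15355844 0.246     ]]
[ 591  150   49  100 2509] [622.87485054 215.92267836] [[0.95092474 0.15862467 0.246     ]]
[ 312  154   15   96 1343] [319.15860015 200.58674609] [[0.71479086 0.13972744 0.246     ]]
[223 225  23  17 156] [236.25       232.64102564] [[0.65378885 0.1045478  0.246     ]]
```

```bash
python3 -m inch '[{"slide":[0.002,0,-0.02],"yaw":0},{"slide":[0.002,0,-0.045],"yaw":0},{"slide":[0.002,0,-0.065],"yaw":0},{"slide":[0.002,0,-0.075],"yaw":0},{"slide":[0.002,0,-0.08],"yaw":0},{"slide":[0.002,0,-0.08],"yaw":0},{"slide":[0.002,0,-0.08],"yaw":0}]'
python3 -m inch '[{"slide":[0,0,0],"yaw":0},{"slide":[0,0,0],"yaw":0},{"slide":[0,0,0],"yaw":0},{"slide":[0,0,0],"yaw":0},{"slide":[0,0,0],"yaw":0},{"slide":[0,0,0],"yaw":0}]' 255 30
python3 - <<'E'
from h import *
f=lambda a:r2w([.064-.162*np.cos(a),0,.084+.162*np.sin(a)])[0]
p=get_obs()['position']+[0,0,.008]; print(p,f(1.8),f(1.75))
for a in [1.7,1.6,1.5,1.4,1.3,1.2,1.1,1.0,.9,.8,.7,.6,.5,.4,.3,.2,.1,0]: print(a,(f(a)-f(1.78)).round(4).tolist())
E
```

```text
clock: 40.17
position: [0.7148, 0.1269, 0.239]
ee_rot: [0.658, 0.753, 0.001, 0.0]
ft_force: [0.7, -0.1, 0.5]
grip_width: 0.471
grasp_force: 0.0
clock: 40.67
position: [0.7153, 0.1268, 0.2385]
ee_rot: [0.658, 0.753, 0.001, 0.001]
ft_force: [1.2, 0.5, 5.0]
grip_width: 0.128
grasp_force: 29.5
[0.71527651 0.12684998 0.2465423 ] [0.71291407 0.12683391 0.24176332] [0.7050541  0.12577579 0.24340572]
1.7 [-0.0127, -0.0017, 0.0022]
1.6 [-0.0287, -0.0039, 0.0035]
1.5 [-0.0447, -0.006, 0.0031]
1.4 [-0.0606, -0.0082, 0.0012]
1.3 [-0.0763, -0.0103, -0.0024]
1.2 [-0.0915, -0.0123, -0.0075]
1.1 [-0.1062, -0.0143, -0.0141]
1.0 [-0.1201, -0.0162, -0.0221]
0.9 [-0.1331, -0.0179, -0.0316]
0.8 [-0.1452, -0.0195, -0.0423]
0.7 [-0.1561, -0.021, -0.0541]
0.6 [-0.1659, -0.0223, -0.067]
0.5 [-0.1742, -0.0235, -0.0808]
0.4 [-0.1812, -0.0244, -0.0954]
0.3 [-0.1867, -0.0251, -0.1106]
0.2 [-0.1907, -0.0257, -0.1263]
0.1 [-0.1931, -0.026, -0.1423]
0 [-0.1939, -0.0261, -0.1585]
```

```bash
python3 -m inch '[{"slide":[-0.016,-0.002,0.003],"yaw":0},{"slide":[-0.032,-0.004,0.004],"yaw":0},{"slide":[-0.048,-0.006,0.004],"yaw":0},{"slide":[-0.064,-0.008,0.002],"yaw":0},{"slide":[-0.0795,-0.0105,-0.0015],"yaw":0},{"slide":[-0.0945,-0.0125,-0.0065],"yaw":0},{"slide":[-0.109,-0.0145,-0.013],"yaw":0},{"slide":[-0.123,-0.0165,-0.021],"yaw":0},{"slide":[-0.136,-0.018,-0.031],"yaw":0},{"slide":[-0.148,-0.0195,-0.0415],"yaw":0},{"slide":[-0.148,-0.0195,-0.0415],"yaw":0}]'
python3 -m inch '[{"slide":[-0.011,-0.0015,-0.012],"yaw":0},{"slide":[-0.0205,-0.003,-0.0245],"yaw":0},{"slide":[-0.029,-0.004,-0.0385],"yaw":0},{"slide":[-0.036,-0.005,-0.053],"yaw":0},{"slide":[-0.0415,-0.0055,-0.068],"yaw":0},{"slide":[-0.0455,-0.006,-0.084],"yaw":0},{"slide":[-0.048,-0.0065,-0.1],"yaw":0},{"slide":[-0.0485,-0.0065,-0.108],"yaw":0},{"slide":[-0.0485,-0.0065,-0.116],"yaw":0},{"slide":[-0.0485,-0.0065,-0.116],"yaw":0},{"slide":[-0.0485,-0.0065,-0.116],"yaw":0}]'
```

```text
clock: 41.58
position: [0.5641, 0.1062, 0.1942]
ee_rot: [0.658, 0.753, -0.002, -0.001]
ft_force: [-2.3, -4.0, 2.7]
grip_width: 0.125
grasp_force: 31.3
clock: 42.5
position: [0.5169, 0.0999, 0.079]
ee_rot: [0.658, 0.753, -0.002, -0.001]
ft_force: [-4.8, -4.1, -1.6]
grip_width: 0.129
grasp_force: 33.2
```

```bash
python3 -m inch '[{"slide":[0,0,-0.002],"yaw":0},{"slide":[0,0,-0.002],"yaw":0}]'; python3 -m inch '[{"slide":[0,0,0],"yaw":0},{"slide":[0,0,0],"yaw":0},{"slide":[0,0,0],"yaw":0},{"slide":[0,0,0],"yaw":0},{"slide":[0,0,0.03],"yaw":0},{"slide":[0,0,0.07],"yaw":0},{"slide":[0,0,0.115],"yaw":0},{"slide":[0,0,0.115],"yaw":0},{"slide":[0,0,0.115],"yaw":0},{"slide":[0,0,0.115],"yaw":0}]' 135
python3 - <<'E'
from h import *
h=r2w([-.098,0,.084])[0]; print(get_obs()['position'])
c=shot('wrist','w14'); f=cv2.cvtColor(c['frame'],cv2.COLOR_RGB2GRAY)
y=r2w([0,.045,0])[0]-r2w([0,0,0])[0]
print(w2px(c,[h-y,h,h+y]))
b=(f<50).astype(np.uint8);b[250:]=0;b[:100]=0
n,l,s,ce=cv2.connectedComponentsWithStats(b)
for i in range(1,n):
    if s[i,4]>150 and 280<ce[i][0]<350: print(s[i],ce[i])
# compare final scene with the start: gauges in rack, bystanders
t=shot('top','top6'); t0=load('top0')
E
```

```text
clock: 42.67
position: [0.5169, 0.0999, 0.0781]
ee_rot: [0.658, 0.753, -0.002, -0.001]
ft_force: [-10.6, -4.1, 9.2]
grip_width: 0.126
grasp_force: 34.2
clock: 43.5
position: [0.5182, 0.101, 0.1929]
ee_rot: [0.658, 0.753, 0.0, 0.0]
ft_force: [-0.1, 0.5, 0.2]
grip_width: 0.472
grasp_force: 0.0
[0.51818355 0.10103941 0.19286858]
[[311.16925954 244.62994001]
 [310.96615096 200.11477083]
 [310.74100251 150.2516048 ]]
[307 175  13  71 446] [313.84304933 223.45515695]
```

```bash
python3 -m inch '[{"slide":[-0.02,0.03,0.03],"yaw":0},{"slide":[-0.03,0.06,0.05],"yaw":0},{"slide":[-0.04,0.09,0.07],"yaw":0},{"slide":[-0.05,0.12,0.08],"yaw":0},{"slide":[-0.06,0.15,0.08],"yaw":0},{"slide":[-0.07,0.18,0.08],"yaw":0},{"slide":[-0.08,0.21,0.08],"yaw":0},{"slide":[-0.09,0.24,0.08],"yaw":0},{"slide":[-0.1,0.27,0.08],"yaw":0},{"slide":[-0.1,0.27,0.08],"yaw":0},{"slide":[-0.1,0.27,0.08],"yaw":0},{"slide":[-0.1,0.27,0.08],"yaw":0}]'
python3 - <<'E'
from h import *
a=load('scene0');b=shot('scene','scene9');t0=load('top0');t=shot('top','top9')
print(w2px(b,r2w([[-.025,-.085,.064]])))
for n,(p,q) in {'scene':(a,b),'top':(t0,t)}.items():
    G=[cv2.cvtColor(c['frame'],cv2.COLOR_RGB2GRAY) for c in(p,q)]
    if n=='scene':
        x,y=w2px(p,r2w([[-.025,-.085,.064]]))[0].astype(int)
        for g in G:
            m=np.argwhere(g[y-12:y+13,x-12:x+13]<60); print('peg dark',len(m),m.mean(0))
            print(g[y-8:y+9:2,x-12:x+13:2])
    d=cv2.absdiff(*G)>35
    k,l,s,ce=cv2.connectedComponentsWithStats(cv2.morphologyEx(d.astype(np.uint8),cv2.MORPH_OPEN,np.ones((3,3))))
    print(n,[(r[:4].tolist()) for r in s[1:] if r[4]>40])
c=t;G=cv2.cvtColor(t['frame'],cv2.COLOR_RGB2GRAY)
h=w2px(t,r2w([[-.098,0,.084]]))[0];print(h)
# gauges seen through guard: sample along rack y at x=0.0,z=.039
P=r2w([[0.0,yy,.039] for yy in np.arange(-.09,.091,.006)])
for g in (cv2.cvtColor(t0['frame'],cv2.COLOR_RGB2GRAY),G): print([int(g[int(round(v)),int(round(u))]) for u,v in w2px(t,P)])
E
```

```text
clock: 44.6
position: [0.4182, 0.37, 0.2716]
ee_rot: [0.658, 0.753, -0.001, 0.0]
ft_force: [1.1, -0.8, 0.0]
grip_width: 0.47
grasp_force: 0.0
[[318.75791958 180.04049837]]
peg dark 283 [17.38869258 12.87279152]
[[134 132 133 134 131 134 133 133 146 150  99  60  59]
 [140 134 132 129 131 132 135 144 154 105  64  62  55]
 [156 150 142 136 122 123 141 152 107  65  61  61  71]
 [ 89 110 126 156 147 139 149 115  67  66  67  70  64]
 [ 52  54  61  82 103 120 109  50  53  55  34  31  55]
 [ 58  54  53  53  53  54  40   5  30  33  33  36  31]
 [ 52  52  52  59  52  33   5   6  35  35  32  33  28]
 [ 37  67  63  54  52  53  45  46  49  47  27  33  35]
 [ 31  59  70  68  64  63  51  56  49  98  78  33  49]]
peg dark 295 [17.25423729 12.88135593]
[[132 131 127 135 134 135 135 133 147 154 101  64  62]
 [139 131 130 130 137 134 134 146 152 105  66  63  53]
 [162 149 146 139 125 129 143 156 106  59  61  60  68]
 [ 92 112 129 154 152 150 158 116  57  52  68  69  65]
 [ 53  55  61  87 105 126 117  50  46  54  36  34  54]
 [ 54  55  55  53  56  55  43   6  29  38  32  34  33]
 [ 55  54  54  58  57  2
[... 483 characters left out ...]
 19, 15], [75, 336, 20, 9], [41, 352, 12, 13], [188, 364, 29, 15]]
top [[195, 136, 165, 182], [377, 156, 29, 7], [397, 181, 11, 8], [40, 219, 16, 29], [23, 226, 23, 29], [59, 227, 147, 173], [396, 231, 15, 7], [36, 261, 11, 13], [20, 283, 8, 7], [16, 287, 14, 14], [0, 322, 70, 62], [298, 347, 10, 13], [301, 362, 7, 7], [360, 364, 11, 20], [295, 371, 10, 21]]
[285.44010686 204.18644162]
[161, 164, 165, 164, 164, 163, 161, 163, 164, 162, 164, 162, 163, 163, 163, 163, 162, 163, 164, 163, 163, 163, 165, 160, 164, 160, 159, 161, 163, 162, 194]
[168, 170, 171, 169, 165, 164, 167, 172, 168, 169, 170, 163, 163, 162, 169, 170, 170, 167, 165, 164, 169, 169, 167, 165, 164, 163, 161, 169, 169, 168, 197]
```

```bash
python3 -c "
from workcell import *
print(hand_in())"
```

```text
the job is handed in; nothing more can be done
None
```

I put all four grey gauges in their own saddles, swung the keeper into its catch, lowered the guard, and handed the job in at about 45 s of the 210 s; my last camera views show the keeper and guard back in their starting positions.

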